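# Fill and stack a drained succulent planter on the balcony bench

### The job

Use the aluminium scoop, not your fingers, to move all the round pebbles from the gutter into the green lower tray, and then lower the orange tray onto it so that all four corner lugs drop fully home in the sockets. Stand every little succulent pot upright inside the orange tray, and leave the scoop lying upright in the gutter as you found it. Do not disturb the mallet, root hook or large pot.

Things in the scene. Friction and masses are not known exactly. Their poses are not given: they have to be found in the camera images.
- gutter: Fixed steel V-channel offcut on wooden feet, 270 (x) x 88 mm. Origin on the bench under its middle. Valley line at y = 0, 25 mm above the origin at x = 0, straight and level; plates slope up 20 degrees to both sides. Inside 82 mm wide, and on the valley line 250 mm long (x = -125 to 125); the +x end is upright, the -x end leans outward 20 degrees; rims stand 37 mm above the valley line.
- gutter_stop (a point): End of the gutter's valley line (x = -125 mm) at the foot of its leaning -x end, on the pebbles' side: the stop to scoop against.
- scoop: Aluminium scoop, 160 g, V-shaped pan matching the gutter's V, upright handle at the rear. Origin: underside of the pan's valley line, below the handle axis; z up along the handle; lip at x = -85 mm (scoops towards its -x). Pan 62 mm wide, 1.5 mm sheet, side walls to z = 35 mm, rear wall at x = 0; holds 3 pebbles. Starts lying in the gutter's +x end, level, lip towards the pebbles.
- scoop_grip (a point): Grip centre of the scoop's wooden handle, 86 mm above the scoop's origin. Handle 24 x 24 mm, sides along the scoop's x and y, reaching from z = 60 to 112 mm.
- base_tray: Lower tray, green plastic, fixed to the bench, 190 (x) x 140 (y) x 60 mm high, walls and floor 4 mm, open on top. Origin: centre of its underside. In each inside corner a 16 x 16 mm square socket, open at the rim, 22 mm deep, centres at x = +-83, y = +-58 mm (walls 4 mm thick, down to the floor).
- base_rim (a point): Centre of the lower tray's mouth, level with its rim (60 mm above the bench), axes as the tray.
- top_tray: Upper tray, orange plastic, 0.45 kg, 190 (x) x 140 (y) x 45 mm, walls and floor 4 mm. Origin: centre of the floor's underside. Four round lugs, 12 mm wide tapering to 7 mm, hang 12 mm below the floor at x = +-83, y = +-58 mm; it stands on them on the bench (origin 12 mm up). Seated, its floor lies on the lower tray's rim (either way round).
- top_tray_grip (a point): Middle of the upper tray's black bar handle, 71 mm above the underside of its floor. The bar runs along x at y = 0, is 16 mm wide and 14 mm high (z = 64 to 78 mm), on posts at the two ends.
- stone0: Round brown drainage pebble, ball 22 mm in diameter, 14 g; it rolls sluggishly (lies still on the level, rolls on slopes of 15 degrees). Origin: its centre. May be absent (four to six are there). Starts in the gutter.
- stone1: Round brown drainage pebble, ball 22 mm in diameter, 14 g; it rolls sluggishly (lies still on the level, rolls on slopes of 15 degrees). Origin: its centre. May be absent (four to six are there). Starts in the gutter.
- stone2: Round brown drainage pebble, ball 22 mm in diameter, 14 g; it rolls sluggishly (lies still on the level, rolls on slopes of 15 degrees). Origin: its centre. May be absent (four to six are there). Starts in the gutter.
- stone3: Round brown drainage pebble, ball 22 mm in diameter, 14 g; it rolls sluggishly (lies still on the level, rolls on slopes of 15 degrees). Origin: its centre. May be absent (four to six are there). Starts in the gutter.
- stone4: Round brown drainage pebble, ball 22 mm in diameter, 14 g; it rolls sluggishly (lies still on the level, rolls on slopes of 15 degrees). Origin: its centre. May be absent (four to six are there). Starts in the gutter.
- stone5: Round brown drainage pebble, ball 22 mm in diameter, 14 g; it rolls sluggishly (lies still on the level, rolls on slopes of 15 degrees). Origin: its centre. May be absent (four to six are there). Starts in the gutter.
- pot0: Small white cylindrical ceramic pot with a blue foot band and a low succulent, 50 mm in diameter, 50 mm high (the leaves reach 64 mm and do not resist), about 180 g. Origin: centre of its underside. Starts on the bench; may be absent (one or two are there).
- pot1: Small white cylindrical ceramic pot with a blue foot band and a low succulent, 50 mm in diameter, 50 mm high (the leaves reach 64 mm and do not resist), about 180 g. Origin: centre of its underside. Starts on the bench; may be absent (one or two are there).
- mallet: Bystander: small wooden mallet lying on the bench beyond the trays, 150 mm long; origin on the bench near the middle of its handle.
- root_hook: Bystander: stainless root hook with wooden grip lying on the bench, 200 mm long; origin on the bench under the grip.
- white_pot: Bystander: large white ceramic pot with a plant, 124 mm in diameter, 100 mm high; origin centre of underside.
There are look-alikes about, which are no part of the job. Of the things that look like the base_tray, take the one that is farthest to the robot's left at the start.

How it is judged:
On the way, in this order (a step that is already met when the one before it is completed fails the run):
1. every pebble lies in the lower tray (x of stone0 in the frame of base_tray between -0.095 and 0.095 m and y of stone0 in the frame of base_tray between -0.07 and 0.07 m and z of stone0 in the frame of base_tray between 0 and 0.05 m and x of stone1 in the frame of base_tray between -0.095 and 0.095 m and y of stone1 in the frame of base_tray between -0.07 and 0.07 m and z of stone1 in the frame of base_tray between 0 and 0.05 m and x of stone2 in the frame of base_tray between -0.095 and 0.095 m and y of stone2 in the frame of base_tray between -0.07 and 0.07 m and z of stone2 in the frame of base_tray between 0 and 0.05 m and x of stone3 in the frame of base_tray between -0.095 and 0.095 m and y of stone3 in the frame of base_tray between -0.07 and 0.07 m and z of stone3 in the frame of base_tray between 0 and 0.05 m and x of stone4 in the frame of base_tray between -0.095 and 0.095 m and y of stone4 in the frame of base_tray between -0.07 and 0.07 m and z of stone4 in the frame of base_tray between 0 and 0.05 m and x of stone5 in the frame of base_tray between -0.095 and 0.095 m and y of stone5 in the frame of base_tray between -0.07 and 0.07 m and z of stone5 in the frame of base_tray between 0 and 0.05 m), for 0.2 s.
2. the upper tray is seated on the lower one, its lugs in the sockets (horizontal distance between top_tray and base_rim below 0.006 m and z of top_tray in the frame of base_rim between -0.005 and 0.004 m and angle between the x axis of top_tray and the x axis of base_tray, either way round below 0.06 rad and angle between top_tray's own z axis and vertical below 0.05 rad), for 0.2 s.
At the end, for the whole second after the job is handed in: Every pebble is in the lower tray; the upper tray sits level on it, lugs home (6 mm sideways, 4 mm in height, 0.06 rad); every pot stands on the upper tray's floor, tilt under 0.15 rad; the scoop lies in the gutter, handle up (0.2 rad), within 20 mm of the middle line; all at rest (all of step 1 and all of step 2 and x of pot0 in the frame of top_tray between -0.075 and 0.075 m and y of pot0 in the frame of top_tray between -0.055 and 0.055 m and z of pot0 in the frame of top_tray between -0.002 and 0.012 m and angle between each of pot0, pot1's own z axis and vertical below 0.15 rad and linear speed of each of pot0, pot1, scoop below 0.03 m/s and x of pot1 in the frame of top_tray between -0.075 and 0.075 m and y of pot1 in the frame of top_tray between -0.055 and 0.055 m and z of pot1 in the frame of top_tray between -0.002 and 0.012 m and x of scoop in the frame of gutter between -0.125 and 0.125 m and y of scoop in the frame of gutter between -0.02 and 0.02 m and z of scoop in the frame of gutter between 0.005 and 0.045 m and angle between scoop's own z axis and vertical below 0.2 rad); the robot touches nothing.
It fails at once if the fingers squeeze or push a pebble: pebbles are moved with the scoop only (contact force between the fingers and stone0 above 0.5 N or contact force between the fingers and stone1 above 0.5 N or contact force between the fingers and stone2 above 0.5 N or contact force between the fingers and stone3 above 0.5 N or contact force between the fingers and stone4 above 0.5 N or contact force between the fingers and stone5 above 0.5 N).
It fails at once if the mallet, root hook or large white pot is moved more than 4 cm (distance of any of mallet, root_hook, white_pot from where it was at the start of the episode above 0.04 m).
Of stone0, stone1, stone2, stone3, stone4, stone5 only 4 to 6 are there at a start; the rules pass over those that are not, and their reading is None.
Of pot0, pot1 only 1 to 2 are there at a start; the rules pass over those that are not, and their reading is None.
At some moment in a run one of top_tray, pot0, pot1 may be knocked a few centimetres aside while the robot is not near it.
It also fails if it takes over 210 s, if anything falls off the work surface, if the arm or the gripper's body presses on something with over 40 N, if the wrist force passes 120 N, or if a joint passes its speed limit or range.

### The arm

A 6-joint arm with a two-finger parallel gripper is mounted at the origin on the work surface. World frame = base frame: x ahead of the robot, y to its left, z up, the work surface at z = 0. Lengths are in m, angles in rad, forces in N, time in s.
With the tool pointing down it reaches from about 0.375 to 0.975 m from the base axis. Payload 3.8 kg.
Tool frame: the origin (TCP) lies between the finger pads; the fingertips stand 25 mm ahead of it and the grasp point (between the pads) lies 6 mm ahead of it; z points along the fingers, y is the line along which they close (so a half turn about z gives the same grasp; the last joint's range is limited). The gripper opens to 88 mm and grips with 3 to 60 N. Pads are 18 mm wide; open, the fingers measure 123 mm over their backs; the gripper's body (75 mm by 187 mm) begins 45 mm behind the grasp point.
Start: joints at [1.273, 0.264, 1.604, -0, 1.274, -0.037], TCP at [0.174, 0.652, 0.264] pointing down, gripper open.
Joint ranges: [-2.63, 2.63], [-0.94, 2.18], [0.31, 2.57], [-1.31, 4.45], [0, 2.66], [-2.55, 2.55]. Speed limits (rad/s): [2.57, 2.57, 3.14, 3.14, 3.14, 3.14].

### API

Orientations are given as a rotation vector (axis times angle).
In Python, from plant import manip, optics gives the robot as it stands. The module is installed in compiled form; this text tells all that it offers.
- The arm moves only by the tool play_rows, never from a script. Its argument "deltas" is one flat list of numbers, 7 for each row, row after row: the turn, a rotation vector about the world's x, y, z as a fraction of full scale, then the shift along the world's x, y, z as a fraction of full scale, then the opening, from 0 (shut) to 1 (fully open). A call has 1 to 8 rows; each row is the pose to reach, as a shift and turn from the pose commanded when the call began; what a row does not reach only later rows make up. Full scale, the value 1, is 0.15 m for a shift and 90 degrees for a turn. A row lasts 1/8 s, in which the tool goes at most 62.5 mm and 10.7 degrees, less where a joint would pass 70% of its speed; a pose out of reach is approached as far as the arm can. A call with a number of a shift or a turn outside -1 to 1 is refused whole. A call with a gripper value outside its range is refused whole. The fingers move at their own pace and stop on an object; the grip force is fixed at half the most. Time passes only in rows, so rows that repeat a pose let the fingers close. It gives the time, the measured TCP pose, the force, the opening and the grip force at its end, in the units of the state.
- manip.read_state(): the state, without advancing time (a new reading comes with each control period).
- optics.read_camera(name): name is "side" or "top" or "wrist"; returns (picture, depth): 480x640x3 uint8, blue, green, red; 480x640 float32, m along the optical axis (not along the pixel's ray), 0 where there is no reading.
- optics.camera_params(name): a dict with "vfov" (degrees; the focal length in pixels is half the picture's height over the tangent of half this angle, whatever the lens; pixels are square), "cx", "cy" (the principal point, pixels), "k1" (the pictures are not rectified: a ray, as slopes to the right and down, at radius r is drawn at 1 + k1 r^2 times it, then the intrinsics apply), "R" (3x3) and "t" (3): a world point X has camera coordinates R X + t; the wrist camera has in their place "mount" (4x4, takes a point from camera to tool coordinates, whose origin is the TCP and whose axes are the flange's). Camera axes: x right, y down, z forward; pixel columns grow to the right and rows downward; lengths in m; the calibration is good to about 2 mm. A picture is of the moment at which its call begins: read the wrist's pose just before it. camera_params takes no time and is no camera call.
- manip.job_done(): hands the job in; it is judged then, once.
The state is a dict: "time": time; "qpos": joint angles; "dq": joint speeds; "joint_efforts": joint torques, N m; "tcp_pos": TCP position; "orientation": TCP orientation; "force": force on the tool from outside, world axes, zero at the start; "ft_torque": the same for the moment, N m; "gripper_width": opening from 0.0 (shut) to 1.0 (fully open); "finger_force": force on a finger pad.
Only numpy, scipy, OpenCV 4.12 (cv2) and the standard library are available. Lean on these libraries where they do the work, as an engineer would, in place of code of your own. Each camera call takes 0.05 s, during which the arm holds its last target. There are 200 camera calls.

## Working session

There is one attempt and no reset: what is moved stays moved. The work goes in short steps, Python scripts to look and compute and a tool call to move; the robot and the scene stay as the last step left them, time stands still between calls to the robot, and variables do not carry over. Pictures are saved under pics/ and viewed, at most 14 in all, crops included, and the job is handed in when it is done.

Besides the shell and the picture viewer there is one more tool, called after "Emit:" as a command line: name --argument value ..., lists and objects as JSON in quotes. play_rows: Moves the arm, as the interface text tells. Its arguments: {"type":"object","properties":{"deltas":{"type":"array","items":{"type":"number"}}},"required":["deltas"]}

```bash
mkdir -p pics
cat > h.py <<'E'
import numpy as np, cv2
from plant import manip, optics
from scipy.spatial.transform import Rotation as Ro
def grab(n):
    s=manip.read_state(); im,d=optics.read_camera(n); p=optics.camera_params(n)
    f=240/np.tan(np.radians(p["vfov"])/2)
    K=np.array([[f,0,p["cx"]],[0,f,p["cy"]],[0,0,1.]])
    v,u=np.mgrid[0:480,0:640].astype(float)
    xd=(u-p["cx"])/f; yd=(v-p["cy"])/f; rd=np.hypot(xd,yd); r=rd.copy()
    for _ in range(20): r=rd/(1+p["k1"]*r*r)
    sc=np.where(rd>0,r/np.maximum(rd,1e-9),1)
    P=np.stack([xd*sc*d,yd*sc*d,d],-1)
    if "R" in p and p["R"] is not None: W=(P-np.array(p["t"]))@np.array(p["R"])
    else:
        M=np.array(p["mount"]); T=P@M[:3,:3].T+M[:3,3]
        W=T@Ro.from_rotvec(s["orientation"]).as_matrix().T+np.array(s["tcp_pos"])
    W[d==0]=np.nan
    return im,d,W
E
python3 - <<'E'
from h import *
for n in ["top","side"]:
    im,d,W=grab(n); cv2.imwrite(f"pics/{n}0.png",im); np.savez(f"{n}0.npz",im=im,W=W)
    print(n,{k:v for k,v in optics.camera_params(n).items()})
s=manip.read_state(); print(s)
E
```

```text
top {'vfov': 46.108253674131475, 'cx': 315.1720165174216, 'cy': 241.144403120315, 'k1': 0.037618861834979214, 'R': array([[-0.01868655, -0.99982057, -0.00310482],
       [-0.97274203,  0.01889816, -0.23111859],
       [ 0.23113579, -0.00129862, -0.97292063]]), 't': array([0.02470734, 0.50467173, 1.39332746])}
side {'vfov': 57.83579578927396, 'cx': 316.9348465919938, 'cy': 236.97180882669596, 'k1': -0.018436850290755567, 'R': array([[ 0.97011923, -0.24261625, -0.00245488],
       [-0.17045312, -0.67429936, -0.7185166 ],
       [ 0.17266848,  0.69746522, -0.69550548]]), 't': array([-0.49153546,  0.1551915 ,  0.85545919])}
{'time': 0.1, 'qpos': array([ 1.27309854e+00,  2.64659528e-01,  1.60522073e+00, -1.97216133e-05,
        1.27371140e+00, -3.68945129e-02]), 'dq': array([-0.0006051 , -0.00145479, -0.00159046, -0.00139458,  0.00046873,
       -0.00018342]), 'joint_efforts': array([-3.54379499e-04, -5.03628087e+01, -3.58065248e+01,  7.29605067e-02,
        2.35057186e-02, -7.78495928e-05]), 'tcp_pos': array([0.1738843 , 0.65160886, 0.26253381]), 'orientation': array([-4.08458683e-01, -3.11460780e+00,  3.10080252e-03]), 'force': array([0.4137038 , 0.64813676, 0.89558952]), 'ft_torque': array([-0.03141844,  0.00401257,  0.06034851]), 'finger_force': 0.0, 'gripper_width': 1.000321021103291}
```

View pics/top0.png

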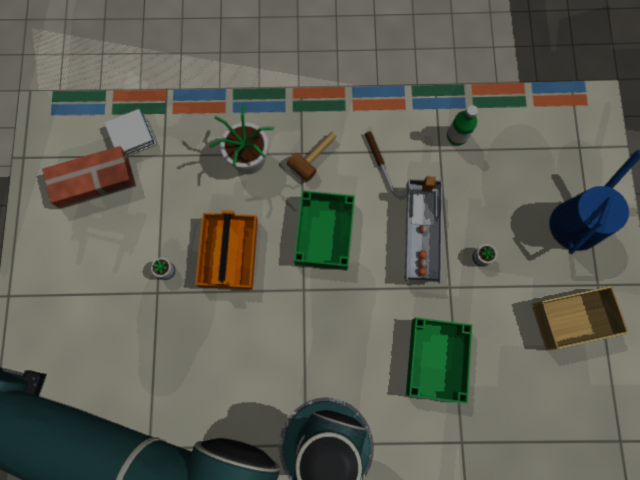

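View pics/side0.png

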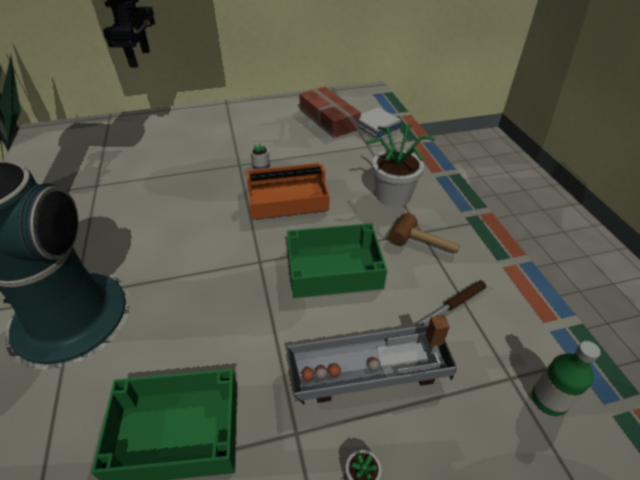

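The base_tray candidates in the top view are the green tray at (325,230) and the green tray at (440,360). The one at (325,230) is farther to the robot's left (larger y, image left), so it is the one meant. I'll confirm it with a crop. Both pots, at (162,268) and (485,254), are present. Four pebbles are visible in the gutter, at (421,229), (421,255), (421,264) and (421,272).

Run:
```python
from h import *
T=np.load("top0.npz"); im=T["im"]; W=T["W"]
cv2.imwrite("pics/crop0.png",cv2.resize(im[170:300,190:510],None,fx=2.5,fy=2.5,interpolation=cv2.INTER_CUBIC))
for n in ["top","side"]:
    T=np.load(n+"0.npz"); im=T["im"]; W=T["W"]; hsv=cv2.cvtColor(im,cv2.COLOR_BGR2HSV); H,S,V=[hsv[...,i].astype(int) for i in range(3)]
    x,y,z=[W[...,i] for i in range(3)]
    print(n,"bench z",np.nanmedian(z[(S<60)&(abs(z)<.02)]))
    def rect(m,name):
        if m.sum()<8: print(name,"few",m.sum());return
        p=np.stack([x[m],y[m]],1).astype(np.float32); r=cv2.minAreaRect(p)
        print(name,m.sum(),"rect",np.round(r[0],4),np.round(r[1],4),round(r[2],2),"zmed",round(float(np.median(z[m])),4),"zmax",round(float(np.percentile(z[m],98)),4))
    g=(H>50)&(H<75)&(S>120)
    rect(g&(abs(z-.06)<.006)&(x>.3)&(abs(y)<.2) & (y>-0.02)&(y<.25),"greenL")
    rect(g&(abs(z-.06)<.006)&(y<-.08)&(x<.6)&(y>-.45),"greenR")
    o=(H>5)&(H<20)&(S>170)
    rect(o&(abs(z-.057)<.006)&(y>.1),"orange")
    rect((V<70)&(z>.078)&(z<.1)&(y>.1)&(y<.5)&(x>.4)&(x<.75),"bar")
    gm=(S<90)&(abs(z-.062)<.005)&(y<-.03)&(y>-.4)&(x>.3)&(x<.9)
    rect(gm,"gutter rim")
    b=(H<20)&(S>80)&(z>.1)&(z<.15)&(y<-.05)&(y>-.4)
    rect(b,"handle")
    if n=="top": print("hand top",np.nanmedian(x[b&(z>.125)]),np.nanmedian(y[b&(z>.125)]),)
    br=((H<20)&(S>70)&(z>.02)&(z<.06)&(y<-.1)&(y>-.4)&(x>.4)&(x<.8)).astype(np.uint8)
    k,l,st,c=cv2.connectedComponentsWithStats(br)
    for i in range(1,k):
        if st[i,4]>8:
            q=W[l==i]; q=q[q[:,2]>q[:,2].max()-.006]; print("brown",c[i].round(),st[i],np.median(q,0).round(4))
    for nm,cx,cy in ([("potL",162,268),("potR",485,254)] if n=="top" else [("potL",260,156),("potR",363,468)]):
        m=np.zeros(z.shape,bool); m[max(0,cy-25):cy+25,cx-25:cx+25]=1; rect(m&(z>.015)&(z<.075),nm); rect(m&(abs(z-.05)<.004),nm+" rim")
```

```text
top bench z -0.0002970222536233711
greenL 266 rect [0.5436 0.0148] [0.0905 0.1919] 83.23 zmed 0.059 zmax 0.0645
greenR 685 rect [ 0.3378 -0.2099] [0.3786 0.424 ] 74.82 zmed 0.0594 zmax 0.0653
orange 418 rect [0.5475 0.4009] [0.5242 0.2253] 68.07 zmed 0.0557 zmax 0.0618
bar 597 rect [0.5842 0.2402] [0.0908 0.3596] 74.73 zmed 0.0903 zmax 0.0998
gutter rim 496 rect [ 0.628  -0.2246] [0.2589 0.4489] 75.77 zmed 0.061 zmax 0.0664
handle 145 rect [ 0.6348 -0.2746] [0.0245 0.0255] 86.81 zmed 0.134 zmax 0.1415
hand top 0.6335653369144642 -0.27342490389966145
brown [373. 142.] [371 140   5   5   9] [ 0.7914 -0.1492  0.0223]
brown [377. 150.] [374 147   6   6  13] [ 0.7648 -0.1577  0.0228]
brown [421. 229.] [419 226   5   7  29] [ 0.5355 -0.2632  0.047 ]
brown [422. 263.] [418 250   9  26 147] [ 0.446  -0.2584  0.0486]
potL 362 rect [0.4465 0.412 ] [0.0495 0.0482] 37.75 zmed 0.0502 zmax 0.0648
potL rim 179 rect [0.4465 0.4124] [0.0487 0.0476] 38.66 zmed 0.05 zmax 0.0537
potR 365 rect [ 0.466  -0.4233] [0.0476 0.0501] 46.29 zmed 0.0513 zmax 0.0637
potR rim 151 rect [ 0.4655 -0.4234] [0.046  0.05
[... 487 characters left out ...]
 -0.2739] [0.0239 0.0243] 88.56 zmed 0.1306 zmax 0.139
brown [462. 294.] [449 285  27  19  87] [ 0.7658 -0.1556  0.0208]
brown [372. 360.] [368 358   9   5  25] [ 0.5367 -0.263   0.0469]
brown [334. 370.] [328 364  13  13 128] [ 0.4701 -0.2615  0.0461]
brown [320. 368.] [316 366   9   5  26] [ 0.4476 -0.2555  0.0467]
brown [308. 374.] [302 368  13  13 132] [ 0.425  -0.258   0.0464]
potL 499 rect [0.4445 0.3376] [0.09   0.1903] 14.85 zmed 0.0486 zmax 0.0618
potL rim 179 rect [0.4546 0.3739] [0.125  0.0905] 87.33 zmed 0.0499 zmax 0.0538
potR 924 rect [ 0.4687 -0.4182] [0.0408 0.0492] 71.51 zmed 0.0523 zmax 0.0641
potR rim 553 rect [ 0.4687 -0.4179] [0.0399 0.0495] 75.26 zmed 0.0513 zmax 0.0536
```

View pics/crop0.png

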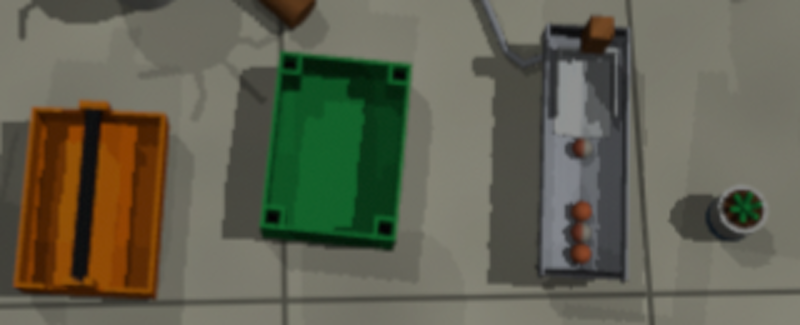

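The crop confirms the tray at (325,230): four sockets in its corners, farthest left of the two. Now I'll refine the fits.

```bash
cat >> h.py <<'E'
def rect(W,m,name,lo=None,hi=None):
    if m.sum()<8: print(name,"few",m.sum()); return
    p=W[m][:,:2].astype(np.float32); r=cv2.minAreaRect(p); print(name,m.sum(),"c",np.round(r[0],4),"size",np.round(r[1],4),"ang",round(r[2],2),"z",round(float(np.median(W[m][:,2])),4)); return r
def hsv(im):
    h=cv2.cvtColor(im,cv2.COLOR_BGR2HSV).astype(int); return h[...,0],h[...,1],h[...,2]
def biggest(m):
    k,l,st,c=cv2.connectedComponentsWithStats(m.astype(np.uint8),connectivity=8); return l==1+np.argmax(st[1:,4])
E
python3 - <<'E'
from h import *
import warnings; warnings.filterwarnings("ignore")
for n in ["top","side"]:
    T=np.load(n+"0.npz"); im=T["im"]; W=T["W"]; H,S,V=hsv(im); x,y,z=[W[...,i] for i in range(3)]
    print(n)
    g=biggest((H>50)&(H<75)&(S>120)&(y>-.08)&(y<.18)&(x>.4)&(x<.75)&(z<.08))
    rect(W,g&(z>.052),"green rim"); rect(W,g,"green all")
    o=biggest((H>5)&(H<20)&(S>150)&(y>.15)&(y<.4)&(x>.4)&(x<.75))
    rect(W,o&(z>.048)&(z<.063),"orange rim"); rect(W,o,"orange all")
    bar=(y>.2)&(y<.34)&(z>.083)&(z<.096)&(x>.4)&(x<.75)
    rect(W,bar,"bar")
    gm=(z>.052)&(z<.07)&(y<-.19)&(y>-.34)&(x>.38)&(x<.72)&(S<100)
    rect(W,biggest(gm),"gutter rim1");rect(W,gm,"gutter rim")
    for xc in np.arange(.42,.68,.04):
        q=(abs(x-xc)<.006)&(y<-.2)&(y>-.33)&(z>.02)&(z<.07); p=W[q]
        if len(p): 
          e=p[p[:,2]>.054]; print(round(xc,2),"rim y",e[:,1].min().round(4),e[:,1].max().round(4),"low", np.median(p[p[:,2]<np.percentile(p[:,2],15)],0).round(4))
E
```

```text
top
green rim 465 c [ 0.5407 -0.0087] size [0.1379 0.1922] ang 83.06 z 0.0586
green all 3853 c [ 0.5409 -0.0068] size [0.1418 0.1923] ang 83.09 z 0.0051
orange rim 376 c [0.4906 0.2449] size [0.1432 0.189 ] ang 85.94 z 0.0552
orange all 3634 c [0.5033 0.244 ] size [0.1432 0.2143] ang 85.94 z 0.0166
bar 524 c [0.5741 0.2314] size [0.0552 0.3484] ang 89.01 z 0.0893
gutter rim1 480 c [ 0.5302 -0.2667] size [0.0893 0.2708] ang 85.65 z 0.06
gutter rim 584 c [ 0.5302 -0.2667] size [0.0893 0.2708] ang 85.65 z 0.0599
0.42 rim y -0.3026 -0.2137 low [ 0.4174 -0.2571  0.0267]
0.46 rim y -0.305 -0.2177 low [ 0.4594 -0.2534  0.0262]
0.5 rim y -0.308 -0.2202 low [ 0.4979 -0.2656  0.0239]
0.54 rim y -0.3116 -0.2232 low [ 0.5394 -0.2549  0.0296]
0.58 rim y -0.3141 -0.227 low [ 0.581  -0.2719  0.0257]
0.62 rim y -0.3172 -0.23 low [ 0.6207 -0.2758  0.0268]
0.66 rim y -0.3197 -0.2329 low [ 0.6601 -0.2665  0.0291]
side
green rim 866 c [ 0.5402 -0.0081] size [0.1422 0.188 ] ang 83.21 z 0.0585
green all 5338 c [ 0.5405 -0.0077] size [0.1432 0.1878] ang 82.75 z 0.0177
orange rim 591 c [0.4903 0.2449] size [0.1427 0.185 ] ang 86.28 z 0.0538
orange all 3204 c [0.4997 0.2798] size [0.2136 0.1999] ang 85.67 z 0.0203
bar 443 c [0.5501 0.2388] size [0.0399 0.3013] ang 83.11 z 0.0884
gutter rim1 1736 c [ 0.5314 -0.2643] size [0.0913 0.2706] ang 85.69 z 0.0601
gutter rim 2133 c [ 0.5314 -0.2643] size [0.0913 0.2706] ang 85.69 z 0.0597
0.42 rim y -0.3005 -0.2098 low [ 0.4179 -0.2604  0.0291]
0.46 rim y -0.3038 -0.2148 low [ 0.4604 -0.2623  0.0286]
0.5 rim y -0.307 -0.2165 low [ 0.5001 -0.2607  0.0266]
0.54 rim y -0.3102 -0.2188 low [ 0.5404 -0.2752  0.0306]
0.58 rim y -0.3129 -0.2235 low [ 0.5803 -0.2679  0.0284]
0.62 rim y -0.3167 -0.2262 low [ 0.62   -0.2694  0.0284]
0.66 rim y -0.3193 -0.2669 low [ 0.6602 -0.2748  0.0272]
```

Emit:
play_rows --deltas '[0,0,-0.126,0.44,-0.88,0,1,0,0,-0.126,0.44,-0.88,0,1,0,0,-0.126,0.44,-0.88,0,1]'

```text
time: 0.48
tcp_pos: [0.2408, 0.5173, 0.263]
orientation: [-0.717, -3.059, 0.003]
force: [-0.1, 0.8, 0.3]
gripper_width: 0.998
finger_force: 0.0
```

Emit:
play_rows --deltas '[0,0,-0.126,0.44,-0.88,0,1,0,0,-0.126,0.44,-0.88,0,1,0,0,-0.126,0.44,-0.88,0,1]'

```text
time: 0.85
tcp_pos: [0.3068, 0.386, 0.2636]
orientation: [1.016, 2.973, -0.0]
force: [-0.5, 0.6, -1.1]
gripper_width: 0.998
finger_force: 0.0
```

Emit:
play_rows --deltas '[0,0,-0.126,0.44,-0.88,0,1,0,0,-0.126,0.44,-0.88,0,1,0,0,-0.126,0.44,-0.88,0,1]'

```text
time: 1.23
tcp_pos: [0.373, 0.2541, 0.2637]
orientation: [1.305, 2.857, 0.0]
force: [-0.1, 0.7, -0.4]
gripper_width: 1.004
finger_force: 0.0
```

Emit:
play_rows --deltas '[0,0,-0.126,0.44,-0.88,0,1,0,0,-0.126,0.44,-0.88,0,1,0,0,-0.126,0.44,-0.88,0,1]'

```text
time: 1.6
tcp_pos: [0.4393, 0.1219, 0.2638]
orientation: [1.582, 2.714, 0.001]
force: [-0.2, 1.1, 0.0]
gripper_width: 1.003
finger_force: 0.0
```

Emit:
play_rows --deltas '[0,0,-0.126,0.44,-0.88,0,1,0,0,-0.126,0.44,-0.88,0,1,0,0,-0.126,0.44,-0.88,0,1]'

```text
time: 1.98
tcp_pos: [0.5055, -0.0104, 0.2637]
orientation: [1.842, 2.544, 0.0]
force: [-0.3, 0.7, 0.6]
gripper_width: 0.997
finger_force: 0.0
```

Emit:
play_rows --deltas '[0,0,-0.126,0.44,-0.88,0,1,0,0,-0.126,0.44,-0.88,0,1,0,0,-0.126,0.44,-0.88,0,1]'

```text
time: 2.35
tcp_pos: [0.5714, -0.1424, 0.2633]
orientation: [2.084, 2.351, 0.0]
force: [-0.1, 1.1, -0.5]
gripper_width: 1.002
finger_force: 0.0
```

Emit:
play_rows --deltas '[0,0,-0.126,0.44,-0.88,0,1,0,0,-0.126,0.44,-0.88,0,1,0,0,-0.126,0.44,-0.88,0,1,0,0,-0.126,0.44,-0.88,0,1]'

```text
time: 2.85
tcp_pos: [0.6365, -0.2724, 0.2628]
orientation: [-2.304, -2.134, -0.0]
force: [-0.4, -0.3, -0.2]
gripper_width: 1.003
finger_force: 0.0
```

Run:
```python
from h import *
im,d,W=grab("wrist"); cv2.imwrite("pics/w1.png",im); np.savez("w1.npz",im=im,W=W)
H,S,V=hsv(im); x,y,z=[W[...,i] for i in range(3)]
h=(z>.128)&(z<.15)&(S>60); rect(W,biggest(h),"handle top")
m=(z>.052)&(z<.07)&(y<-.19)&(y>-.34)&(S<100); rect(W,m,"gutter rim")
s=manip.read_state(); R=Ro.from_rotvec(s["orientation"]).as_matrix(); print(R.round(3), "closing ang",np.degrees(np.arctan2(R[1,1],R[0,1])))
```

```text
handle top 1252 c [ 0.6383 -0.2727] size [0.024  0.0233] ang 86.11 z 0.1378
gutter rim 6208 c [ 0.5315 -0.2648] size [0.0892 0.27  ] ang 85.66 z 0.0618
[[ 0.076  0.997 -0.001]
 [ 0.997 -0.076  0.001]
 [ 0.001 -0.001 -1.   ]] closing ang -4.335686768153398
```

View pics/w1.png

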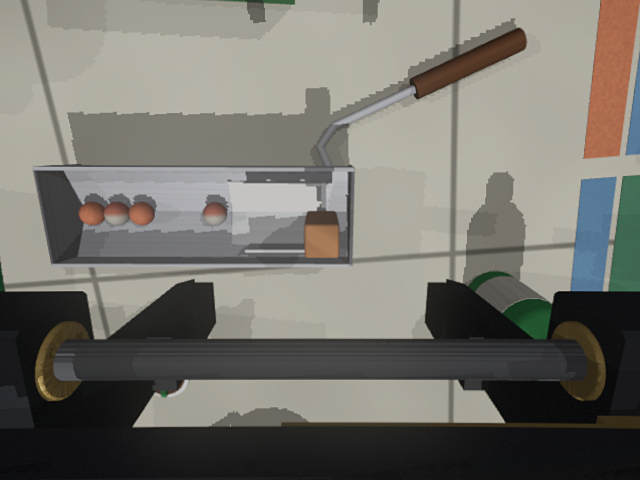

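The wrist view shows four pebbles at (92,213), (117,213), (141,213) and (214,213), and the scoop handle at (321,235). The gutter and handle poses agree with the earlier fits, so I'll go down and grip.

Emit:
play_rows --deltas '[0,0,0,0.012,0,-0.4,1,0,0,0,0.012,0,-0.75,1,0,0,0,0.012,0,-0.97,1,0,0,0,0.012,0,-0.97,1]'

```text
time: 3.4
tcp_pos: [0.635, -0.2686, 0.1145]
orientation: [-2.296, -2.133, 0.004]
force: [-0.6, 0.2, 0.2]
gripper_width: 1.001
finger_force: 0.0
```

Emit:
play_rows --deltas '[0,0,0,0,0,0,0,0,0,0,0,0,0,0,0,0,0,0,0,0,0,0,0,0,0,0,0,0,0,0,0,0,0,0,0,0,0,0,0,0,0,0]'

```text
time: 4.15
tcp_pos: [0.6378, -0.2719, 0.1181]
orientation: [-2.304, -2.136, 0.0]
force: [0.2, -0.7, -0.4]
gripper_width: 0.337
finger_force: 0.0
```

Emit:
play_rows --deltas '[0,0,0,0,0,0,0,0,0,0,0,0,0,0,0,0,0,0,0,0,0,0,0,0,0,0,0,0]'

```text
time: 4.65
tcp_pos: [0.6378, -0.2718, 0.1181]
orientation: [-2.304, -2.136, 0.0]
force: [0.7, -0.3, -0.3]
gripper_width: 0.268
finger_force: 30.0
```

Emit:
play_rows --deltas '[0,0,0,-0.05,0.004,0,0,0,0,0,-0.1,0.008,0,0,0,0,0,-0.15,0.0115,0,0,0,0,0,-0.2,0.015,0,0,0,0,0,-0.25,0.019,0,0,0,0,0,-0.3,0.023,0,0,0,0,0,-0.35,0.027,0,0,0,0,0,-0.405,0.031,0,0]'

```text
time: 5.65
tcp_pos: [0.5765, -0.2671, 0.1181]
orientation: [-2.303, -2.136, 0.0]
force: [0.0, -0.1, -1.8]
gripper_width: 0.269
finger_force: 30.0
```

Emit:
play_rows --deltas '[0,0,0,-0.05,0.004,0,0,0,0,0,-0.1,0.008,0,0,0,0,0,-0.15,0.0115,0,0,0,0,0,-0.2,0.015,0,0,0,0,0,-0.25,0.019,0,0,0,0,0,-0.3,0.023,0,0,0,0,0,-0.35,0.027,0,0,0,0,0,-0.405,0.031,0,0]'

```text
time: 6.65
tcp_pos: [0.5159, -0.2625, 0.1182]
orientation: [2.303, 2.136, 0.0]
force: [0.0, 0.5, -1.4]
gripper_width: 0.27
finger_force: 30.0
```

Run:
```python
from h import *
im,d,W=grab("side"); s=manip.read_state(); print(s["tcp_pos"],s["force"],s["gripper_width"])
im2,_,_=grab("wrist")
a=cv2.resize(im[300:430,260:480],(508,300),interpolation=cv2.INTER_CUBIC); b=cv2.resize(im2,(400,300))
c=np.zeros((600,508,3),np.uint8); c[:300]=a; c[300:,:400]=b; cv2.imwrite("pics/p1.png",c)
```

```text
[ 0.51478652 -0.26227991  0.11802872] [-1.22416247 -0.18289216 -0.92610502] 0.2709026950157177
```

View pics/p1.png

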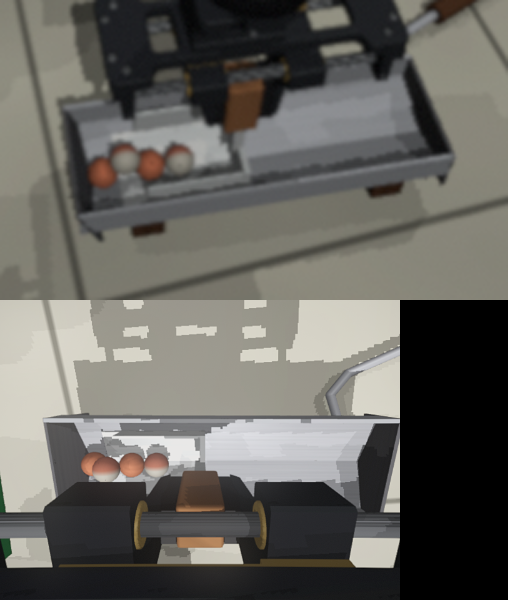

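Side and wrist views: four pebbles in zigzag, three well in the pan, and the end one (side crop (103,172)) at the lip. I'll tilt the lip up while easing back, then lift and look.

Emit:
play_rows --deltas '[0.004,0.05,0,0.06,-0.005,0,0,0.008,0.1,0,0.12,-0.009,0,0,0.012,0.15,0,0.18,-0.014,0,0,0.015,0.2,0,0.24,-0.018,0,0,0.015,0.2,0,0.24,-0.018,0.05,0,0.015,0.2,0,0.24,-0.018,0.15,0,0.015,0.2,0,0.24,-0.018,0.3,0,0.015,0.2,0,0.24,-0.018,0.45,0]'

```text
time: 7.75
tcp_pos: [0.5522, -0.2655, 0.1886]
orientation: [-2.124, -1.969, 0.311]
force: [0.3, -0.3, -1.4]
gripper_width: 0.267
finger_force: 30.0
```

Run:
```python
from h import *
im,d,W=grab("side"); s=manip.read_state(); print(s["tcp_pos"],s["force"],s["gripper_width"])
im2,_,_=grab("top")
a=cv2.resize(im[220:430,240:480],(570,500),interpolation=cv2.INTER_CUBIC); cv2.imwrite("pics/p2.png",a)
```

```text
[ 0.55385729 -0.26627559  0.19232171] [ 0.30500904 -0.13600275 -0.28077498] 0.2730553999081601
```

View pics/p2.png

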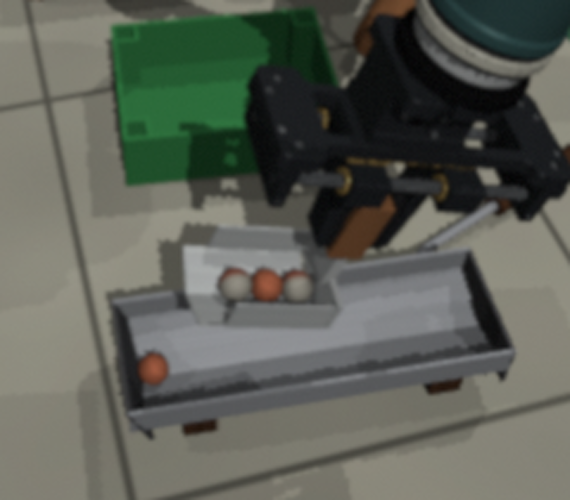

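The side crop shows three pebbles in the pan at (237,285), (267,285) and (297,285), and one left at the gutter stop at (152,368). I'll carry the three to the tray.

Emit:
play_rows --deltas '[0,0,0,0.01,0.05,0.04,0,0,0,0,0.03,0.15,0.05,0,0,0,0,0.05,0.28,0.06,0,0,0,0,0.07,0.4,0.07,0,0,0,0,0.09,0.52,0.08,0,0,0,0,0.11,0.64,0.09,0,0,0,0,0.13,0.75,0.09,0,0,0,0,0.15,0.85,0.09,0]'

```text
time: 8.85
tcp_pos: [0.5751, -0.1366, 0.1992]
orientation: [-2.122, -1.968, 0.313]
force: [0.5, -1.7, -1.8]
gripper_width: 0.267
finger_force: 30.0
```

Emit:
play_rows --deltas '[0,0,0,0.02,0.11,0,0,0,0,0,0.04,0.22,0,0,0,0,0,0.06,0.34,0,0,0,0,0,0.08,0.46,0,0,0,0,0,0.1,0.58,0,0,0,0,0,0.12,0.7,0,0,0,0,0,0.15,0.84,0,0,0,0,0,0.15,0.84,0,0]'

```text
time: 9.85
tcp_pos: [0.5977, -0.0099, 0.1992]
orientation: [-2.12, -1.97, 0.313]
force: [0.3, -0.8, -2.1]
gripper_width: 0.272
finger_force: 30.0
```

Emit:
play_rows --deltas '[-0.007,-0.1,0,0,0,0,0,-0.014,-0.19,0,-0.02,0,0,0,-0.02,-0.27,0,-0.04,0,0,0,-0.027,-0.36,0,-0.07,0,0,0,-0.034,-0.45,0,-0.1,0,0,0,-0.041,-0.55,0,-0.13,0,0,0,-0.049,-0.65,0,-0.16,0,0,0,-0.057,-0.755,0,-0.19,0,0,0]'

```text
time: 10.85
tcp_pos: [0.5692, -0.0158, 0.1991]
orientation: [1.776, 1.635, 0.73]
force: [0.2, -2.6, -1.6]
gripper_width: 0.269
finger_force: 30.0
```

Emit:
play_rows --deltas '[0,0,0,0,0,0,0,0,0,0,0,0,0,0,0,0,0,0,0,0,0,0,0,0,0,0,0,0]'

```text
time: 11.35
tcp_pos: [0.5719, -0.0159, 0.2005]
orientation: [1.776, 1.636, 0.728]
force: [0.2, -0.2, -1.2]
gripper_width: 0.269
finger_force: 30.0
```

Run:
```python
from h import *
im,d,W=grab("side"); s=manip.read_state(); print(s["tcp_pos"],s["orientation"],s["qpos"].round(2))
im2,_,_=grab("top")
a=cv2.resize(im[180:420,220:480],(541,500),interpolation=cv2.INTER_CUBIC); cv2.imwrite("pics/p3.png",a)
```

```text
[ 0.5715657  -0.01584372  0.20010387] [1.77672734 1.63676645 0.72746543] [-0.06 -0.23  2.44 -0.32  0.09  0.33]
```

View pics/p3.png

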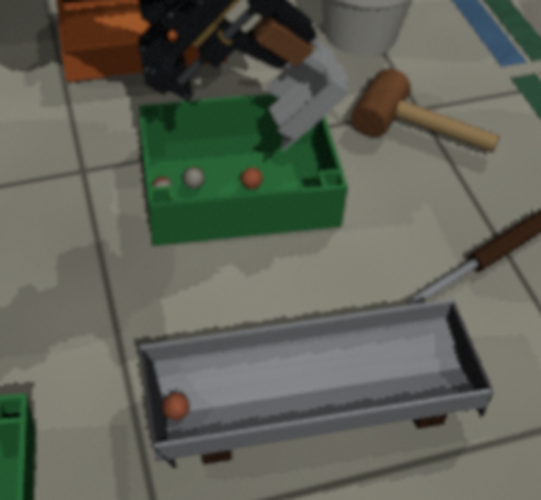

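Three pebbles are in the green tray at (193,177), (252,178) and (162,183). The last is near a socket, so I'll check its height.

Run:
```python
from h import *
im,d,W=grab("side"); H,S,V=hsv(im); x,y,z=[W[...,i] for i in range(3)]
for cx,cy in [(193,177),(252,178),(162,183)]:
    u=int(220+cx*260/541); v=int(180+cy*240/500)
    print(u,v,W[v-3:v+4,u-4:u+5].reshape(-1,3)[::4].round(3).tolist() if cx==162 else W[v,u].round(3))
    print(im[v,u-4:u+5].tolist())
cv2.imwrite("pics/p3b.png",cv2.resize(im[220:310,280:400],(800,600),interpolation=cv2.INTER_CUBIC))
```

```text
312 264 [ 0.494 -0.006  0.025]
[[56, 70, 60], [75, 82, 83], [90, 98, 101], [103, 111, 115], [111, 121, 124], [116, 125, 128], [114, 124, 126], [107, 116, 119], [96, 105, 107]]
341 265 [ 0.554 -0.022  0.022]
[[39, 56, 96], [46, 65, 114], [50, 71, 125], [53, 74, 132], [55, 77, 136], [54, 76, 134], [52, 73, 128], [48, 68, 116], [45, 70, 93]]
297 267 [[0.458, 0.021, 0.006], [0.464, 0.001, 0.025], [0.475, 0.018, 0.004], [0.461, 0.001, 0.023], [0.469, -0.002, 0.024], [0.458, -0.004, 0.026], [0.466, -0.007, 0.028], [0.456, -0.003, 0.022], [0.464, -0.008, 0.025], [0.454, -0.005, 0.022], [0.461, -0.011, 0.026], [0.47, -0.009, 0.022], [0.454, -0.042, 0.059], [0.461, -0.045, 0.061], [0.45, -0.047, 0.062], [0.459, -0.046, 0.059]]
[[45, 74, 57], [50, 66, 77], [65, 76, 96], [80, 91, 109], [91, 101, 117], [95, 106, 117], [94, 105, 115], [87, 100, 106], [75, 92, 88]]
```

View pics/p3b.png

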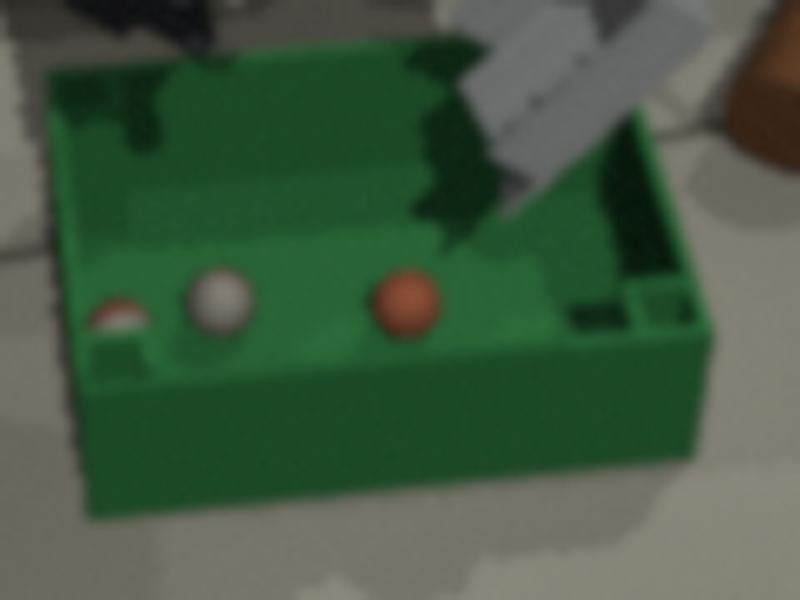

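Emit:
play_rows --deltas '[0.006,0.08,0,0,0,0,0,0.012,0.16,0,0.01,0,0,0,0.018,0.24,0,0.03,-0.05,0,0,0.024,0.32,0,0.05,-0.2,0,0,0.03,0.4,0,0.07,-0.4,0,0,0.036,0.48,0,0.09,-0.6,0,0,0.042,0.555,0,0.09,-0.85,0,0,0.042,0.555,0,0.09,-0.85,0,0]'

```text
time: 12.5
tcp_pos: [0.5861, -0.1457, 0.1986]
orientation: [-2.297, -2.124, 0.046]
force: [-0.2, 0.5, -1.5]
gripper_width: 0.269
finger_force: 30.0
```

Emit:
play_rows --deltas '[0,0,0,0.1,-0.42,0,0,0,0,0,0.1,-0.84,0,0,0,0,0,0.1,-0.84,-0.2,0,0,0,0,0.1,-0.84,-0.2,0,0,0,0,0.1,-0.84,-0.2,0]'

```text
time: 13.12
tcp_pos: [0.5991, -0.268, 0.1695]
orientation: [-2.293, -2.127, 0.045]
force: [0.5, -0.9, -1.4]
gripper_width: 0.273
finger_force: 30.0
```

Run:
```python
from h import *
s=manip.read_state(); R=Ro.from_rotvec(s["orientation"]).as_matrix(); print(s["tcp_pos"],R.round(3))
im,d,W=grab("side"); np.save("sW.npy",W); H,S,V=hsv(im);x,y,z=[W[...,i] for i in range(3)]
m=(S<90)&(z>.06)&(z<.135)&(abs(y+.27)<.06)&(x>.48)&(x<.63)
print(np.nanmin(x[m]),np.nanmin(z[m]))
```

```text
[ 0.59906374 -0.26803185  0.16946662] [[ 0.075  0.997 -0.031]
 [ 0.997 -0.075 -0.01 ]
 [-0.012 -0.03  -0.999]]
0.4802492247796707 0.060040024883902476
```

Emit:
play_rows --deltas '[0.006,-0.02,0,0,-0.006,-0.1,0,0.006,-0.02,0,0,-0.006,-0.2,0,0.006,-0.02,0,0,-0.006,-0.28,0,0.006,-0.02,0,0,-0.006,-0.33,0,0.006,-0.02,0,0,-0.006,-0.34,0]'

```text
time: 13.8
tcp_pos: [0.5993, -0.2697, 0.1183]
orientation: [2.304, 2.136, 0.0]
force: [-1.9, 2.8, 4.8]
gripper_width: 0.271
finger_force: 30.0
```

Emit:
play_rows --deltas '[0,0,0,-0.08,0.006,0,0,0,0,0,-0.16,0.012,0,0,0,0,0,-0.25,0.019,0,0,0,0,0,-0.33,0.025,0,0,0,0,0,-0.41,0.031,0,0,0,0,0,-0.49,0.037,0,0,0,0,0,-0.57,0.043,0,0,0,0,0,-0.57,0.043,0,0]'

```text
time: 14.8
tcp_pos: [0.512, -0.2634, 0.1184]
orientation: [-2.304, -2.135, 0.002]
force: [-2.7, 1.7, 5.4]
gripper_width: 0.269
finger_force: 30.0
```

Emit:
play_rows --deltas '[0,0,0,-0.02,0.0015,0,0,0,0,0,-0.04,0.003,0,0,0,0,0,-0.06,0.0045,0,0,0,0,0,-0.08,0.006,0,0]'

```text
time: 15.3
tcp_pos: [0.502, -0.2628, 0.1185]
orientation: [2.303, 2.134, 0.001]
force: [3.3, 2.3, 4.6]
gripper_width: 0.265
finger_force: 30.0
```

Emit:
play_rows --deltas '[0,0,0,-0.01,0.001,0,0,0,0,0,-0.02,0.0015,0,0,0,0,0,-0.03,0.002,0,0]'

```text
time: 15.68
tcp_pos: [0.4974, -0.2625, 0.1185]
orientation: [2.303, 2.134, 0.001]
force: [4.4, 2.9, 4.6]
gripper_width: 0.267
finger_force: 30.0
```

Emit:
play_rows --deltas '[0.004,0.05,0,0.047,0,0.01,0,0.008,0.1,0,0.094,0,0.01,0,0.012,0.15,0,0.14,-0.005,0.01,0,0.015,0.2,0,0.19,-0.01,0.01,0,0.015,0.2,0,0.19,-0.01,0.02,0,0.015,0.2,0,0.19,-0.018,0.1,0,0.015,0.2,0,0.22,-0.018,0.25,0,0.015,0.2,0,0.22,-0.018,0.5,0]'

```text
time: 16.68
tcp_pos: [0.528, -0.2649, 0.1932]
orientation: [-2.122, -1.966, 0.314]
force: [0.7, 0.9, -2.2]
gripper_width: 0.268
finger_force: 30.0
```

Run:
```python
from h import *
im,d,W=grab("side"); s=manip.read_state(); print(s["tcp_pos"],s["force"],s["gripper_width"])
a=cv2.resize(im[220:430,240:480],(570,500),interpolation=cv2.INTER_CUBIC); cv2.imwrite("pics/p4.png",a)
```

```text
[ 0.53068343 -0.26635882  0.20001835] [ 1.4325408  -0.05826573  2.04807267] 0.2729434075308519
```

View pics/p4.png

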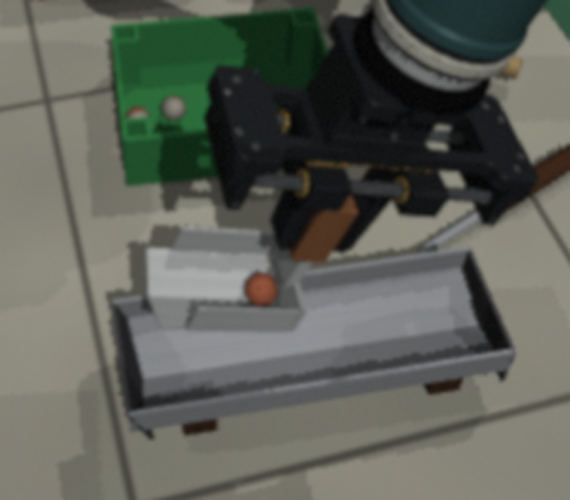

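The side crop shows the last pebble in the pan at (261,290), with the gutter otherwise empty. I'll carry and dump it.

Emit:
play_rows --deltas '[0,0,0,0.02,0.05,0.01,0,0,0,0,0.04,0.15,0.01,0,0,0,0,0.07,0.28,0.01,0,0,0,0,0.1,0.4,0.01,0,0,0,0,0.13,0.52,0.01,0,0,0,0,0.16,0.64,0.01,0,0,0,0,0.2,0.75,0.01,0,0,0,0,0.23,0.85,0.01,0]'

```text
time: 17.73
tcp_pos: [0.565, -0.1365, 0.1947]
orientation: [-2.123, -1.969, 0.313]
force: [-0.2, 0.4, -2.4]
gripper_width: 0.27
finger_force: 30.0
```

Emit:
play_rows --deltas '[0,0,0,0.04,0.11,0,0,0,0,0,0.08,0.22,0,0,0,0,0,0.11,0.34,0,0,0,0,0,0.14,0.46,0,0,0,0,0,0.17,0.58,0,0,0,0,0,0.2,0.7,0,0,0,0,0,0.23,0.84,0,0,0,0,0,0.23,0.84,0,0]'

```text
time: 18.73
tcp_pos: [0.5993, -0.0099, 0.1946]
orientation: [-2.121, -1.97, 0.313]
force: [-0.5, -0.4, -1.5]
gripper_width: 0.273
finger_force: 30.0
```

Emit:
play_rows --deltas '[-0.007,-0.1,0,0,0,0,0,-0.014,-0.19,0,-0.02,0,0,0,-0.02,-0.27,0,-0.04,0,0,0,-0.027,-0.36,0,-0.07,0,0,0,-0.034,-0.45,0,-0.1,0,0,0,-0.041,-0.55,0,-0.13,0,0,0,-0.049,-0.65,0,-0.16,0,0,0,-0.057,-0.755,0,-0.19,0,0,0]'

```text
time: 19.73
tcp_pos: [0.5696, -0.013, 0.1959]
orientation: [1.752, 1.624, 0.767]
force: [2.2, -2.1, -1.4]
gripper_width: 0.273
finger_force: 30.0
```

Emit:
play_rows --deltas '[0,0,0,0,0,0,0,0,0,0,0,0,0,0,0,0,0,0,0,0,0,0,0,0,0,0,0,0]'

```text
time: 20.23
tcp_pos: [0.5722, -0.0133, 0.1971]
orientation: [1.754, 1.626, 0.763]
force: [-0.3, 0.5, -1.1]
gripper_width: 0.27
finger_force: 30.0
```

Emit:
play_rows --deltas '[0.006,0.08,0,0,0,0,0,0.012,0.16,0,0.01,0,0,0,0.018,0.24,0,0.03,-0.05,0,0,0.024,0.32,0,0.05,-0.2,0,0,0.03,0.4,0,0.07,-0.4,0,0,0.036,0.48,0,0.09,-0.6,0,0,0.042,0.555,0,0.09,-0.85,0,0,0.042,0.555,0,0.09,-0.85,0,0]'

```text
time: 21.22
tcp_pos: [0.5867, -0.143, 0.1953]
orientation: [-2.306, -2.133, -0.004]
force: [-0.1, 0.6, -1.7]
gripper_width: 0.273
finger_force: 30.0
```

Run:
```python
from h import *
im,d,W=grab("side"); s=manip.read_state(); R=Ro.from_rotvec(s["orientation"]).as_matrix(); print(s["tcp_pos"],R[:,2].round(3),s["gripper_width"])
H,S,V=hsv(im);x,y,z=[W[...,i] for i in range(3)]
m=((H<60)|(H>75)|(S<90))&(z>.012)&(z<.04)&(abs(x-.54)<.09)&(abs(y+.008)<.068)
k,l,st,c=cv2.connectedComponentsWithStats(m.astype(np.uint8))
for i in range(1,k):
    if st[i,4]>8: print(c[i].round(),st[i,4],np.median(W[l==i],0).round(3))
cv2.imwrite("pics/p5.png",cv2.resize(im[200:430,240:480],(600,575),interpolation=cv2.INTER_CUBIC))
```

```text
[ 0.58560606 -0.14158011  0.19500558] [ 0.001  0.003 -1.   ] 0.268867425013683
[302. 264.] 108 [0.475 0.001 0.024]
[337. 264.] 25 [ 0.547 -0.017  0.022]
[332. 285.] 9 [ 0.519 -0.074  0.028]
```

View pics/p5.png

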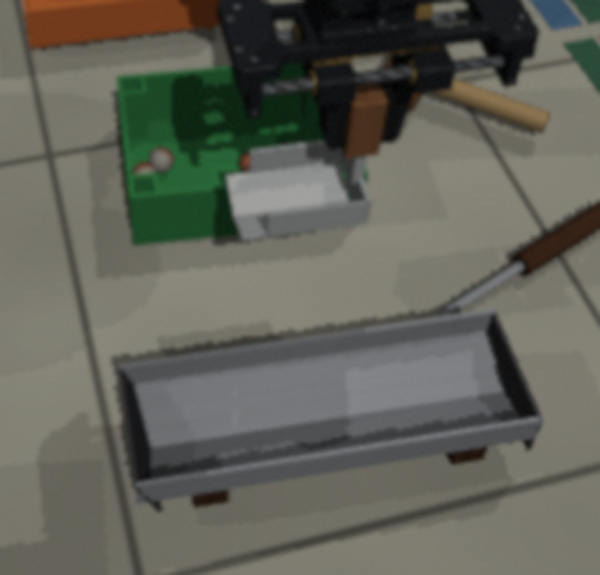

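Emit:
play_rows --deltas '[0,0,0,0.23,-0.4,0,0,0,0,0,0.23,-0.86,0,0,0,0,0,0.23,-0.86,0,0,0,0,0,0.23,-0.86,0,0,0,0,0,0.23,-0.86,-0.2,0,0,0,0,0.23,-0.86,-0.35,0,0,0,0,0.23,-0.86,-0.46,0,0,0,0,0.23,-0.86,-0.5,0]'

```text
time: 22.28
tcp_pos: [0.6177, -0.2677, 0.119]
orientation: [-2.3, -2.135, -0.002]
force: [-0.2, -0.3, -1.3]
gripper_width: 0.268
finger_force: 30.0
```

Emit:
play_rows --deltas '[0,0,0,0,0,0,0,0,0,0,0,0,0,0]'

```text
time: 22.52
tcp_pos: [0.619, -0.2696, 0.1213]
orientation: [2.304, 2.136, 0.003]
force: [-0.4, -0.3, -1.0]
gripper_width: 0.274
finger_force: 30.0
```

Emit:
play_rows --deltas '[0,0,0,0,-0.006,-0.01,0,0,0,0,0,-0.006,-0.018,0,0,0,0,0,-0.006,-0.018,0,0,0,0,0,-0.006,-0.018,0.5,0,0,0,0,-0.006,-0.018,0.6,0,0,0,0,-0.006,-0.018,0.7,0,0,0,0,-0.006,-0.018,0.7,0,0,0,0,-0.006,-0.018,0.7]'

```text
time: 23.52
tcp_pos: [0.6183, -0.2704, 0.1174]
orientation: [-2.303, -2.134, -0.002]
force: [0.0, -0.1, -0.8]
gripper_width: 0.698
finger_force: 0.0
```

Emit:
play_rows --deltas '[0,0,0,0,0,0.2,0.7,0,0,0,0,0,0.5,0.8,0,0,0,0,0,0.95,1,0,0,0,0,0,0.95,1]'

```text
time: 24.02
tcp_pos: [0.6214, -0.2718, 0.2675]
orientation: [2.297, 2.129, 0.009]
force: [-1.0, -0.6, 0.3]
gripper_width: 0.991
finger_force: 0.0
```

```bash
cat > m.py <<'E'
from h import *
import warnings; warnings.filterwarnings("ignore")
for n in ["top","side"]:
    im,d,W=grab(n); cv2.imwrite(f"pics/{n}_m.png",im); H,S,V=hsv(im); x,y,z=[W[...,i] for i in range(3)]; print(n)
    for nm,m in [("orange rim",biggest((H>5)&(H<20)&(S>150)&(y>.12)&(y<.42)&(x>.38)&(x<.75)&(z>.03))&(z>.048)&(z<.063)),("handle",(z>.125)&(z<.145)&(H<20)&(S>60)&(x>.55)&(x<.7)&(y<-.22)&(y>-.32))]: rect(W,m,nm)
    b=(V<90)&(S<120)&(z>.084)&(z<.094)&(abs(x-.49)<.12)&(abs(y-.24)<.1); rect(W,b,"bar")
    m=((H<50)|(H>85)|(S<80))&(z>.01)&(z<.035)&(abs(x-.54)<.09)&(abs(y+.008)<.062)
    k,l,st,c=cv2.connectedComponentsWithStats(m.astype(np.uint8))
    for i in range(1,k):
        if st[i,4]>12: print("ball",c[i].round(),st[i],np.median(W[l==i],0).round(3))
    # pots: white-ish rims at z .05
    m=(abs(z-.05)<.005)&(S<90)&(V>90)&(x>.3)&(x<.75)&((y>.15)|(y<-.34))
    k,l,st,c=cv2.connectedComponentsWithStats(cv2.dilate(m.astype(np.uint8),np.ones((5,5))))
    for i in range(1,k):
        q=(l==i)&m
        if q.sum()>25: rect(W,q,"pot?")
s=manip.read_state(); print(s["tcp_pos"],s["orientation"],s["qpos"].round(2))
E
python3 m.py
```

```text
top
orange rim 469 c [0.4887 0.2447] size [0.1426 0.191 ] ang 85.95 z 0.0553
handle few 0
bar 265 c [0.4876 0.2444] size [0.0137 0.1741] ang 86.62 z 0.0895
ball [327. 227.] [324 223   8   8  52] [ 0.552 -0.017  0.023]
ball [340. 238.] [337 234   8   8  50] [ 0.522 -0.051  0.022]
ball [321. 257.] [315 251  14  12  83] [0.472 0.    0.023]
pot? 84 c [ 0.4658 -0.424 ] size [0.0488 0.0463] ang 53.59 z 0.0496
pot? 101 c [0.4459 0.4115] size [0.049  0.0484] ang 38.07 z 0.0496
side
orange rim 606 c [0.4887 0.2458] size [0.1434 0.1892] ang 86.02 z 0.054
handle 271 c [ 0.6185 -0.2717] size [0.0243 0.0243] ang 85.17 z 0.1369
bar 277 c [0.4828 0.2425] size [0.0174 0.1794] ang 87.54 z 0.0885
ball [302. 264.] [293 259  16  10 102] [0.476 0.    0.024]
ball [340. 265.] [336 260  10  10  79] [ 0.553 -0.02   0.022]
pot? 163 c [0.579  1.5756] size [0.3324 0.0344] ang 0.51 z 0.0502
pot? 58 c [0.4469 0.4069] size [0.0399 0.0453] ang 88.69 z 0.0488
pot? 30 c [0.7258 0.1567] size [0.006  0.0297] ang 56.21 z 0.0507
pot? 116 c [ 0.4832 -0.4186] size [0.0179 0.0445] ang 13.11 z 0.0506
pot? 91 c [ 0.4503 -0.4146] size [0.0363 0.0104] ang 67.55 z 0.0503
[ 0.61899446 -0.27071795  0.26178863] [2.30301858 2.13450668 0.0041809 ] [-0.45  0.26  1.61  0.    1.27 -0.37]
```

Four pebbles are in the tray (two single, two touching), and the scoop stands in the gutter with its handle at z = 0.137. Next is the orange tray.

Emit:
play_rows --deltas '[0,0,0.251,-0.218,0.86,0,1,0,0,0.251,-0.218,0.86,0,1,0,0,0.251,-0.218,0.86,0,1,0,0,0.251,-0.218,0.86,0,1]'

```text
time: 24.62
tcp_pos: [0.5849, -0.1409, 0.2582]
orientation: [-1.839, -2.542, 0.0]
force: [0.0, -0.7, 0.0]
gripper_width: 1.002
finger_force: 0.0
```

Emit:
play_rows --deltas '[0,0,0.251,-0.218,0.86,0,1,0,0,0.251,-0.218,0.86,0,1,0,0,0.251,-0.218,0.86,0,1,0,0,0.251,-0.218,0.86,0,1]'

```text
time: 25.12
tcp_pos: [0.5534, -0.0133, 0.2595]
orientation: [-1.309, -2.854, 0.0]
force: [0.1, 0.1, -0.2]
gripper_width: 1.002
finger_force: 0.0
```

Emit:
play_rows --deltas '[0,0,0.251,-0.218,0.86,0,1,0,0,0.251,-0.218,0.86,0,1,0,0,0.251,-0.218,0.86,0,1,0,0,0.251,-0.218,0.86,0,1]'

```text
time: 25.62
tcp_pos: [0.5211, 0.1154, 0.2598]
orientation: [-0.725, -3.055, 0.001]
force: [0.5, -0.8, -0.7]
gripper_width: 1.0
finger_force: 0.0
```

Emit:
play_rows --deltas '[0,0,0.251,-0.218,0.86,0,1,0,0,0.251,-0.218,0.86,0,1,0,0,0.251,-0.218,0.86,0,1,0,0,0.251,-0.218,0.86,0,1,0,0,0.251,-0.218,0.86,0,1]'

```text
time: 26.25
tcp_pos: [0.4884, 0.2436, 0.2598]
orientation: [-0.115, -3.137, 0.002]
force: [-0.4, -0.4, -0.2]
gripper_width: 1.001
finger_force: 0.0
```

```bash
cat > w.py <<'E'
from h import *
import warnings; warnings.filterwarnings("ignore")
im,d,W=grab("wrist"); cv2.imwrite("pics/w_m.png",im); H,S,V=hsv(im); x,y,z=[W[...,i] for i in range(3)]
s=manip.read_state(); R=Ro.from_rotvec(s["orientation"]).as_matrix(); print(s["tcp_pos"],R[:,2].round(3),"closing",np.degrees(np.arctan2(R[1,1],R[0,1])))
E
python3 - <<'E'
from w import *
rect(W,(H>5)&(H<20)&(S>150)&(z>.05)&(z<.062),"orange rim")
rect(W,(z>.085)&(z<.094),"bar")
E
```

```text
[0.48834244 0.24374318 0.25983692] [-0.002 -0.001 -1.   ] closing 85.80342531383934
orange rim 3086 c [0.4947 0.3041] size [0.2532 0.1887] ang 86.06 z 0.0574
bar 5220 c [0.491  0.2468] size [0.0299 0.1909] ang 85.98 z 0.0908
```

Emit:
play_rows --deltas '[0,0,0.002,0.005,0.01,-0.4,1,0,0,0.002,0.005,0.01,-0.8,1,0,0,0.002,0.005,0.01,-0.8,1]'

```text
time: 26.68
tcp_pos: [0.4845, 0.244, 0.1349]
orientation: [-0.108, -3.127, 0.009]
force: [0.3, -0.3, 0.3]
gripper_width: 1.0
finger_force: 0.0
```

Emit:
play_rows --deltas '[0,0,0,0,0,-0.2,0.7,0,0,0,0,0,-0.33,0.5,0,0,0,0,0,-0.33,0.3,0,0,0,0,0,-0.33,0.2,0,0,0,0,0,-0.33,0,0,0,0,0,0,-0.33,0,0,0,0,0,0,-0.33,0,0,0,0,0,0,-0.33,0]'

```text
time: 27.68
tcp_pos: [0.4883, 0.2472, 0.0907]
orientation: [-0.104, -3.138, 0.0]
force: [0.4, -0.4, 1.7]
gripper_width: 0.172
finger_force: 30.0
```

Emit:
play_rows --deltas '[0,0,0,0,0,0,0,0,0,0,0,0,0,0,0,0,0,0,0,0,0,0,0,0,0,0,0,0]'

```text
time: 28.18
tcp_pos: [0.4883, 0.2472, 0.0907]
orientation: [-0.104, -3.138, 0.0]
force: [-0.7, -0.3, 3.8]
gripper_width: 0.176
finger_force: 30.0
```

Emit:
play_rows --deltas '[0,0,0,0,0,0.1,0,0,0,0,0,0,0.3,0,0,0,0,0,0,0.5,0,0,0,0,0,0,0.65,0,0,0,0,0,0,0.65,0]'

```text
time: 28.8
tcp_pos: [0.4894, 0.2476, 0.1898]
orientation: [0.104, 3.138, 0.002]
force: [-1.0, 0.4, -4.5]
gripper_width: 0.179
finger_force: 30.0
```

Emit:
play_rows --deltas '[0,0,-0.016,0.04,-0.15,0,0,0,0,-0.016,0.08,-0.4,0,0,0,0,-0.016,0.12,-0.65,0,0,0,0,-0.016,0.173,-0.84,0,0]'

```text
time: 29.3
tcp_pos: [0.5127, 0.1195, 0.1857]
orientation: [-0.144, -3.132, 0.002]
force: [0.7, 0.1, -5.3]
gripper_width: 0.179
finger_force: 30.0
```

Emit:
play_rows --deltas '[0,0,-0.016,0.04,-0.25,0,0,0,0,-0.016,0.08,-0.5,0,0,0,0,-0.016,0.12,-0.7,0,0,0,0,-0.016,0.173,-0.84,0,0,0,0,-0.016,0.173,-0.84,0,0,0,0,-0.016,0.173,-0.84,0,0]'

```text
time: 30.05
tcp_pos: [0.539, -0.0045, 0.1865]
orientation: [-0.184, -3.131, -0.001]
force: [0.8, 0.5, -4.2]
gripper_width: 0.182
finger_force: 30.0
```

```bash
cat > f.py <<'E'
from h import *
import warnings; warnings.filterwarnings("ignore")
s=manip.read_state(); R=Ro.from_rotvec(s["orientation"]).as_matrix(); print(s["tcp_pos"],R[:,2].round(3),"closing",np.degrees(np.arctan2(R[1,1],R[0,1])),s["gripper_width"])
for n in ["top","side"]:
    im,d,W=grab(n); cv2.imwrite(f"pics/f_{n}.png",im); H,S,V=hsv(im); x,y,z=[W[...,i] for i in range(3)]; print(n)
    o=biggest((H>5)&(H<20)&(S>150)&(abs(y)<.15)&(x>.4)&(x<.68)&(z>.04))
    zt=np.percentile(z[o],97); print("ztop",zt,"zlow",np.percentile(z[o],2)); rect(W,o&(z>zt-.012)&(z<zt+.004),"orange rim"); rect(W,o,"orange all")
    p=W[o&(z>zt-.012)]
    g=biggest((H>50)&(H<75)&(S>120)&(y>-.12)&(y<.18)&(x>.4)&(x<.75)&(z<.08)&(z>.052)); rect(W,g,"green rim vis")
E
python3 f.py
```

```text
[ 0.53902534 -0.00447851  0.18650921] [-0.005  0.001 -1.   ] closing 83.28727373181725 0.18163802376501978
top
ztop 0.26046084996121477 zlow 0.10609864250544541
orange rim few 2
orange all 66 c [0.5344 0.0362] size [0.1388 0.0147] ang 4.34 z 0.1114Traceback (most recent call last):
  File "f.py", line 9, in <module>
    g=biggest((H>50)&(H<75)&(S>120)&(y>-.12)&(y<.18)&(x>.4)&(x<.75)&(z<.08)&(z>.052)); rect(W,g,"green rim vis")
  File "h.py", line 25, in biggest
    k,l,st,c=cv2.connectedComponentsWithStats(m.astype(np.uint8),connectivity=8); return l==1+np.argmax(st[1:,4])
                                                                                              ~~~~~~~~~^^^^^^^^^^
    return _wrapfunc(a, 'argmax', axis=axis, out=out, **kwds)
    return bound(*args, **kwds)
ValueError: attempt to get argmax of an empty sequence
```

```bash
python3 -c "
import cv2
a=cv2.imread('pics/f_top.png')[170:310,240:420];b=cv2.imread('pics/f_side.png')[160:320,250:450]
import numpy as np
cv2.imwrite('pics/f1.png',np.vstack([cv2.resize(a,(386,300)),cv2.resize(b,(386,300))]))"
```

```text
[ WARN:0@0.027] global loadsave.cpp:275 findDecoder imread_('pics/f_side.png'): can't open/read file: check file path/integrity
Traceback (most recent call last):
TypeError: 'NoneType' object is not subscriptable
```

```bash
cat > f.py <<'E'
from h import *
import warnings; warnings.filterwarnings("ignore")
def go():
    s=manip.read_state(); R=Ro.from_rotvec(s["orientation"]).as_matrix(); print(s["tcp_pos"],R[:,2].round(3),"closing",np.degrees(np.arctan2(R[1,1],R[0,1])),s["gripper_width"])
    zo=s["tcp_pos"][2]-.006-.071; print("expected floor z",zo)
    ims=[]
    for n in ["side","wrist"]:
        im,d,W=grab(n); ims.append(im); H,S,V=hsv(im); x,y,z=[W[...,i] for i in range(3)]; print(n)
        o=(H>5)&(H<20)&(S>150)&(abs(y)<.15)&(x>.4)&(x<.68)&(z>.03)
        rect(W,o&(z>zo+.035)&(z<zo+.049),"orange rim"); rect(W,o&(z>zo-.002)&(z<zo+.048),"orange all"); 
        g=(H>50)&(H<75)&(S>120)&(y>-.12)&(y<.18)&(x>.4)&(x<.75)&(z<.066)&(z>.052)
        if g.sum()>9: rect(W,g,"green rim vis")
    return ims
E
python3 - <<'E'
from f import *
a,b=go(); cv2.imwrite("pics/f1.png",np.vstack([cv2.resize(a[140:320,250:450],(400,300)),cv2.resize(b,(400,300))]))
E
```

```text
[ 0.53919751 -0.00423813  0.18681883] [-0.004  0.001 -1.   ] closing 83.324807549933 0.17908428484006017
expected floor z 0.10981882621583407
side
orange rim 821 c [ 0.5396 -0.0047] size [0.1432 0.1895] ang 83.37 z 0.1517
orange all 4701 c [ 0.5398 -0.0048] size [0.1432 0.1898] ang 83.27 z 0.1144
green rim vis 568 c [ 0.5341 -0.0565] size [0.0477 0.188 ] ang 84.51 z 0.059
wrist
orange rim 7179 c [0.4949 0.0015] size [0.1402 0.0952] ang 83.28 z 0.1539
orange all 60686 c [ 0.5405 -0.0039] size [0.1401 0.187 ] ang 83.17 z 0.1138
```

View pics/f1.png

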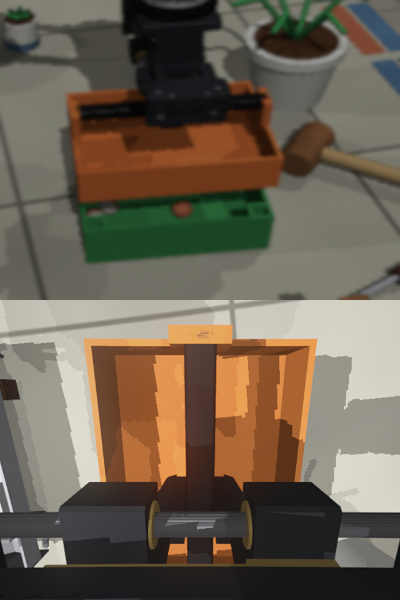

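Side crop: the orange tray hangs over the green one, parallel to it and about 3 mm off in y. I'll correct that and lower it.

Emit:
play_rows --deltas '[0,0,-0.003,0.006,-0.021,-0.05,0,0,0,-0.003,0.006,-0.021,-0.12,0,0,0,-0.003,0.006,-0.021,-0.18,0,0,0,-0.003,0.006,-0.021,-0.22,0,0,0,-0.003,0.006,-0.021,-0.22,0]'

```text
time: 30.82
tcp_pos: [0.5404, -0.008, 0.154]
orientation: [-0.191, -3.132, 0.0]
force: [-0.2, 0.6, -5.2]
gripper_width: 0.176
finger_force: 30.0
```

Emit:
play_rows --deltas '[0,0,0,0,0,-0.015,0,0,0,0,0,0,-0.03,0,0,0,0,0,0,-0.045,0,0,0,0,0,0,-0.06,0,0,0,0,0,0,-0.06,0]'

```text
time: 31.45
tcp_pos: [0.5409, -0.008, 0.1457]
orientation: [-0.191, -3.133, 0.0]
force: [0.5, 0.1, -4.9]
gripper_width: 0.176
finger_force: 30.0
```

Emit:
play_rows --deltas '[0,0,0,0,0,-0.012,0,0,0,0,0,0,-0.024,0,0,0,0,0,0,-0.034,0,0,0,0,0,0,-0.042,0,0,0,0,0,0,-0.042,0]'

```text
time: 32.08
tcp_pos: [0.5409, -0.008, 0.1395]
orientation: [-0.19, -3.133, 0.0]
force: [-0.4, 0.3, -5.0]
gripper_width: 0.169
finger_force: 30.0
```

Run:
```python
from f import *
go()
```

```text
[ 0.54094065 -0.00801067  0.13946791] [-0.003  0.    -1.   ] closing 83.04343615260687 0.16897630910179723
expected floor z 0.0624679080995746
side
orange rim 758 c [ 0.5416 -0.0096] size [0.1418 0.1902] ang 83.02 z 0.1045
orange all 4371 c [ 0.5416 -0.0092] size [0.1428 0.1903] ang 83.13 z 0.0672
green rim vis 130 c [ 0.5307 -0.0758] size [0.0045 0.1819] ang 83.3 z 0.0542
wrist
orange rim 6990 c [ 0.4967 -0.0021] size [0.1408 0.0951] ang 83.03 z 0.1063
orange all 60156 c [ 0.5423 -0.0077] size [0.1407 0.1872] ang 82.94 z 0.0661
```

Almost home, and no resistance so far. A little lower, then release.

Emit:
play_rows --deltas '[0,0,0,0,0,-0.008,0,0,0,0,0,0,-0.014,0,0,0,0,0,0,-0.018,0,0,0,0,0,0,-0.018,0]'

```text
time: 32.67
tcp_pos: [0.5413, -0.008, 0.1387]
orientation: [-0.191, -3.134, 0.0]
force: [-5.1, 1.0, 6.6]
gripper_width: 0.181
finger_force: 30.0
```

Emit:
play_rows --deltas '[0,0,0,0,0,0,0.5,0,0,0,0,0,0,0.5,0,0,0,0,0,0,0.5,0,0,0,0,0,0,0.5,0,0,0,0,0,0.3,0.6,0,0,0,0,0,0.6,0.8,0,0,0,0,0,0.9,1,0,0,0,0,0,0.9,1]'

```text
time: 33.67
tcp_pos: [0.5438, -0.0082, 0.2769]
orientation: [0.19, 3.129, -0.0]
force: [0.7, 0.5, -0.3]
gripper_width: 0.915
finger_force: 0.0
```

Run:
```python
from h import *
import warnings; warnings.filterwarnings("ignore")
for n in ["side","wrist","top"]:
    im,d,W=grab(n); H,S,V=hsv(im); x,y,z=[W[...,i] for i in range(3)]; print(n)
    o=(H>5)&(H<20)&(S>150)&(abs(y)<.15)&(x>.4)&(x<.68)&(z>.05)&(z<.112)
    rect(W,o,"orange all")
    r=o&(z>.098); A=np.c_[W[r][:,:2],np.ones(r.sum())]; print("rim plane",np.linalg.lstsq(A,W[r][:,2],rcond=None)[0][:2].round(4),"zmed",np.median(z[r]).round(4),"z95",np.percentile(z[r],95).round(4))
    if n!="wrist":
        m=(abs(z-.05)<.005)&(S<90)&(V>90)&(x>.35)&(x<.6)&(((y>.3)&(y<.55))|((y<-.36)&(y>-.5)))
        for q,nm in((m&(y>0),"potL"),(m&(y<0),"potR")): rect(W,q,nm)
        rect(W,(z>.125)&(z<.145)&(H<20)&(S>60)&(x>.55)&(x<.7)&(y<-.22)&(y>-.32),"handle")
s=manip.read_state();print(s["tcp_pos"],s["qpos"].round(2))
```

```text
side
orange all 5069 c [ 0.5417 -0.0088] size [0.1436 0.19  ] ang 83.3 z 0.0665
rim plane [-0.0015 -0.008 ] zmed 0.1038 z95 0.1074
potL 15 c [0.4535 0.418 ] size [0.0296 0.0473] ang 47.72 z 0.0487
potR 207 c [ 0.4691 -0.4179] size [0.0392 0.0485] ang 75.02 z 0.0505
handle 269 c [ 0.6183 -0.2719] size [0.0248 0.0243] ang 84.96 z 0.1367
wrist
orange all 33460 c [ 0.5443 -0.0081] size [0.1392 0.1903] ang 82.93 z 0.0653
rim plane [-0.0063 -0.0032] zmed 0.1055 z95 0.107
top
orange all 434 c [ 0.6004 -0.0173] size [0.1299 0.0696] ang 84.21 z 0.064
rim plane [-0.9036 -0.0246] zmed 0.1022 z95 0.1077
potL 70 c [0.4497 0.414 ] size [0.0428 0.0484] ang 33.12 z 0.0501
potR 83 c [ 0.4656 -0.4236] size [0.0461 0.0483] ang 42.82 z 0.0498
handle 102 c [ 0.6158 -0.2732] size [0.0243 0.0254] ang 82.97 z 0.1359
[ 0.54036301 -0.00798003  0.27067229] [-0.06  0.01  1.88 -0.    1.26 -1.51]
```

The tray is seated: its rim is level at z ≈ 0.105, centred within 1–2 mm. Next is the left pot.

Emit:
play_rows --deltas '[0,0,-0.333,-0.209,0.934,0,1,0,0,-0.333,-0.209,0.934,0,1,0,0,-0.333,-0.209,0.934,0,1,0,0,-0.333,-0.209,0.934,0,1]'

```text
time: 34.33
tcp_pos: [0.508, 0.1335, 0.2695]
orientation: [-0.987, -2.976, 0.002]
force: [-0.1, -0.0, 0.5]
gripper_width: 0.994
finger_force: 0.0
```

Emit:
play_rows --deltas '[0,0,-0.333,-0.209,0.934,0,1,0,0,-0.333,-0.209,0.934,0,1,0,0,-0.333,-0.209,0.934,0,1,0,0,-0.333,-0.209,0.934,0,1]'

```text
time: 34.83
tcp_pos: [0.4777, 0.2726, 0.2703]
orientation: [-1.723, -2.623, 0.002]
force: [-0.2, 0.3, -0.5]
gripper_width: 0.999
finger_force: 0.0
```

Emit:
play_rows --deltas '[0,0,-0.333,-0.209,0.934,0,1,0,0,-0.333,-0.209,0.934,0,1,0,0,-0.333,-0.209,0.934,0,1,0,0,-0.333,-0.209,0.934,0,1,0,0,-0.333,-0.209,0.934,0,1]'

```text
time: 35.45
tcp_pos: [0.4477, 0.4104, 0.2711]
orientation: [-2.347, -2.087, 0.0]
force: [0.1, -0.3, -1.3]
gripper_width: 1.002
finger_force: 0.0
```

```bash
cat > pot.py <<'E'
from w import *
from scipy.optimize import least_squares
c=np.array(s["tcp_pos"][:2])
m=(z>.03)&(z<.07)&(np.hypot(x-c[0],y-c[1])<.09)
rect(W,biggest(m),"pot all")
m=(abs(z-.05)<.003)&(np.hypot(x-c[0],y-c[1])<.09); r=rect(W,biggest(m),"pot rim")
E
python3 pot.py
```

```text
[0.44768877 0.41030428 0.27133987] [-0.001  0.001 -1.   ] closing -6.779780751654681
pot all 2357 c [0.4484 0.414 ] size [0.0495 0.0493] ang 33.95 z 0.0525
pot rim 1310 c [0.4483 0.414 ] size [0.0493 0.0493] ang 33.95 z 0.0517
```

Emit:
play_rows --deltas '[0,0,0,0,0.017,-0.4,1,0,0,0,0,0.017,-0.8,1,0,0,0,0,0.017,-0.93,1,0,0,0,0,0.017,-0.93,1]'

```text
time: 36.0
tcp_pos: [0.4469, 0.4134, 0.1315]
orientation: [-2.35, -2.083, 0.002]
force: [0.0, -0.3, 0.0]
gripper_width: 1.003
finger_force: 0.0
```

Emit:
play_rows --deltas '[0,0,0,0,0,-0.2,1,0,0,0,0,0,-0.4,1,0,0,0,0,0,-0.57,1,0,0,0,0,0,-0.57,1,0,0,0,0,0,-0.57,0.3,0,0,0,0,0,-0.57,0.3,0,0,0,0,0,-0.57,0.3,0,0,0,0,0,-0.57,0.3]'

```text
time: 37.0
tcp_pos: [0.4472, 0.4151, 0.0476]
orientation: [-2.349, -2.083, -0.004]
force: [-0.2, 0.2, -0.3]
gripper_width: 0.567
finger_force: 0.8
```

Emit:
play_rows --deltas '[0,0,0,0,0,0,0.3,0,0,0,0,0,0,0.3]'

```text
time: 37.25
tcp_pos: [0.4473, 0.415, 0.0475]
orientation: [-2.349, -2.083, -0.003]
force: [-1.2, -0.5, 5.7]
gripper_width: 0.555
finger_force: 30.0
```

Emit:
play_rows --deltas '[0,0,0,0,0,0.1,0.3,0,0,0,0,0,0.4,0.3,0,0,0,0,0,0.7,0.3,0,0,0,0,0,0.97,0.3,0,0,0,0,0,0.97,0.3]'

```text
time: 37.88
tcp_pos: [0.449, 0.4166, 0.1972]
orientation: [-2.349, -2.083, -0.016]
force: [-0.7, 0.8, -2.0]
gripper_width: 0.556
finger_force: 30.0
```

Emit:
play_rows --deltas '[0,0,0,0.05,-0.2,0,0.3,0,0,0,0.1,-0.4,0,0.3,0,0,0,0.16,-0.63,0,0.3,0,0,0,0.218,-0.86,0,0.3]'

```text
time: 38.38
tcp_pos: [0.4784, 0.2841, 0.1899]
orientation: [-2.348, -2.083, 0.004]
force: [0.0, -0.9, -2.3]
gripper_width: 0.562
finger_force: 30.0
```

Emit:
play_rows --deltas '[0,0,0,0.05,-0.2,0,0.3,0,0,0,0.1,-0.4,0,0.3,0,0,0,0.16,-0.63,0,0.3,0,0,0,0.218,-0.86,0,0.3]'

```text
time: 38.88
tcp_pos: [0.511, 0.1553, 0.19]
orientation: [-2.348, -2.082, 0.003]
force: [0.8, -0.3, -1.5]
gripper_width: 0.561
finger_force: 30.0
```

Emit:
play_rows --deltas '[0,0,0,0.05,-0.2,0,0.3,0,0,0,0.1,-0.4,0,0.3,0,0,0,0.16,-0.63,0,0.3,0,0,0,0.218,-0.84,0,0.3,0,0,0,0.218,-0.84,0,0.3,0,0,0,0.218,-0.84,0,0.3]'

```text
time: 39.62
tcp_pos: [0.5439, 0.0311, 0.1908]
orientation: [-2.348, -2.081, 0.001]
force: [-0.1, 0.9, -1.8]
gripper_width: 0.56
finger_force: 30.0
```

```bash
cat > hp.py <<'E'
from w import *
c=np.array(s["tcp_pos"]); zb=c[2]-.0475
m=(abs(z-zb-.05)<.004)&(np.hypot(x-c[0],y-c[1])<.035)&(S<90)&(V>70); rect(W,m,"held rim w")
im,d,W=grab("side"); H,S,V=hsv(im); x,y,z=[W[...,i] for i in range(3)]
m=(z>zb+.012)&(z<zb+.052)&(np.hypot(x-c[0],y-c[1])<.032)&(S<60); rect(W,m,"held side")
o=(H>5)&(H<20)&(S>150)&(abs(y)<.15)&(x>.4)&(x<.68)&(z>.05)&(z<.112); rect(W,o,"orange all")
E
python3 hp.py
```

```text
[0.54406553 0.03145225 0.19112983] [-0.002  0.003 -1.   ] closing -6.856859811624465
held rim w 3511 c [0.5446 0.0306] size [0.0506 0.0486] ang 56.41 z 0.1942
held side 549 c [0.5437 0.0283] size [0.0489 0.0558] ang 45.71 z 0.1801
orange all 5008 c [ 0.5421 -0.0086] size [0.1424 0.1905] ang 82.8 z 0.0665
```

Emit:
play_rows --deltas '[0,0,0,0,-0.006,-0.12,0.3,0,0,0,0,-0.006,-0.25,0.3,0,0,0,0,-0.006,-0.38,0.3,0,0,0,0,-0.006,-0.46,0.3,0,0,0,0,-0.006,-0.5,0.3,0,0,0,0,-0.006,-0.515,0.3,0,0,0,0,-0.006,-0.52,0.3,0,0,0,0,-0.006,-0.525,0.3]'

```text
time: 40.72
tcp_pos: [0.5457, 0.0299, 0.1144]
orientation: [-2.35, -2.084, -0.004]
force: [0.9, -0.2, -1.7]
gripper_width: 0.562
finger_force: 30.0
```

Emit:
play_rows --deltas '[0,0,0,0,0,-0.006,0.3,0,0,0,0,0,-0.012,0.3,0,0,0,0,0,-0.015,0.3,0,0,0,0,0,-0.015,0.3]'

```text
time: 41.22
tcp_pos: [0.5451, 0.0299, 0.1115]
orientation: [-2.349, -2.083, -0.002]
force: [-0.6, -0.0, -1.3]
gripper_width: 0.559
finger_force: 30.0
```

Emit:
play_rows --deltas '[0,0,0,0,0,-0.005,0.3,0,0,0,0,0,-0.008,0.3,0,0,0,0,0,-0.008,0.3,0,0,0,0,0,-0.008,0.8,0,0,0,0,0,-0.008,0.8,0,0,0,0,0,-0.008,0.8,0,0,0,0,0,-0.008,0.8,0,0,0,0,0,-0.008,0.8]'

```text
time: 42.22
tcp_pos: [0.5451, 0.0299, 0.1101]
orientation: [-2.349, -2.083, -0.002]
force: [-0.4, 0.7, -0.3]
gripper_width: 0.799
finger_force: 0.0
```

Emit:
play_rows --deltas '[0,0,0,0,0,0.2,0.8,0,0,0,0,0,0.5,0.8,0,0,0,0,0,0.95,1,0,0,0,0,0,0.95,1]'

```text
time: 42.72
tcp_pos: [0.5485, 0.03, 0.2591]
orientation: [2.346, 2.08, 0.016]
force: [-0.5, 0.7, -0.8]
gripper_width: 0.993
finger_force: 0.0
```

Run:
```python
from h import *
import warnings; warnings.filterwarnings("ignore")
im,d,W=grab("wrist"); H,S,V=hsv(im); x,y,z=[W[...,i] for i in range(3)]
m=(abs(z-.114)<.004)&(np.hypot(x-.545,y-.03)<.04)&(S<90); rect(W,m,"placed rim w"); p=W[m]; A=np.c_[p[:,:2],np.ones(len(p))]; print(np.linalg.lstsq(A,p[:,2],rcond=None)[0])
for n in["side","top"]:
    im,d,W=grab(n); H,S,V=hsv(im); x,y,z=[W[...,i] for i in range(3)]
    rect(W,(abs(z-.114)<.005)&(np.hypot(x-.545,y-.03)<.05)&(S<100)&(V>70),n+" placed")
    rect(W,(z>.03)&(z<.06)&(np.hypot(x-.466,y+.423)<.07),n+" potR")
    o=(H>5)&(H<20)&(S>150)&(abs(y)<.15)&(x>.4)&(x<.68)&(z>.05)&(z<.112); rect(W,o,"orange all")
s=manip.read_state(); print(s["tcp_pos"])
```

```text
placed rim w 1158 c [0.546 0.029] size [0.049  0.0495] ang 3.77 z 0.1151
[-0.00360681 -0.01446182  0.11749338]
side placed 47 c [0.5466 0.04  ] size [0.0285 0.0482] ang 82.51 z 0.115
side potR 699 c [ 0.4688 -0.4182] size [0.0405 0.0494] ang 73.64 z 0.0516
orange all 4557 c [ 0.5418 -0.0088] size [0.1426 0.1902] ang 83.1 z 0.0667
top placed few 1
top potR 287 c [ 0.4652 -0.4224] size [0.0482 0.0496] ang 46.75 z 0.0509
orange all 572 c [ 0.5413 -0.0119] size [0.1345 0.1909] ang 82.94 z 0.0659
[0.54478041 0.02988875 0.25225404]
```

Emit:
play_rows --deltas '[0,0,0,-0.13,-0.752,0,1,0,0,0,-0.13,-0.752,0,1,0,0,0,-0.13,-0.752,0,1]'

```text
time: 43.25
tcp_pos: [0.5236, -0.0853, 0.2499]
orientation: [-2.351, -2.076, 0.003]
force: [-0.0, 0.3, 0.2]
gripper_width: 1.001
finger_force: 0.0
```

Emit:
play_rows --deltas '[0,0,0,-0.13,-0.752,0,1,0,0,0,-0.13,-0.752,0,1,0,0,0,-0.13,-0.752,0,1]'

```text
time: 43.62
tcp_pos: [0.5049, -0.1972, 0.2506]
orientation: [-2.351, -2.077, 0.0]
force: [-0.1, 1.7, -0.8]
gripper_width: 1.001
finger_force: 0.0
```

Emit:
play_rows --deltas '[0,0,0,-0.13,-0.752,0,1,0,0,0,-0.13,-0.752,0,1,0,0,0,-0.13,-0.752,0,1]'

```text
time: 44.0
tcp_pos: [0.4862, -0.3093, 0.251]
orientation: [-2.35, -2.078, -0.002]
force: [-1.2, 1.3, -0.6]
gripper_width: 1.001
finger_force: 0.0
```

Emit:
play_rows --deltas '[0,0,0,-0.13,-0.752,0,1,0,0,0,-0.13,-0.752,0,1,0,0,0,-0.13,-0.752,0,1,0,0,0,-0.13,-0.752,0,1]'

```text
time: 44.5
tcp_pos: [0.4677, -0.4189, 0.2516]
orientation: [-2.346, -2.082, -0.004]
force: [0.1, 0.5, -0.3]
gripper_width: 1.001
finger_force: 0.0
```

```bash
python3 pot.py
```

```text
[ 0.46778453 -0.41881939  0.25185428] [-0.001  0.004 -1.   ] closing -6.776000875878209
pot all 2598 c [ 0.4682 -0.4232] size [0.0497 0.0489] ang 82.36 z 0.0525
pot rim 1483 c [ 0.4682 -0.4232] size [0.0497 0.0489] ang 82.36 z 0.0517
```

Emit:
play_rows --deltas '[0,0,0,0,-0.023,-0.4,1,0,0,0,0,-0.023,-0.8,1,0,0,0,0,-0.023,-0.93,1,0,0,0,0,-0.023,-0.93,1]'

```text
time: 45.05
tcp_pos: [0.467, -0.4229, 0.1122]
orientation: [-2.346, -2.083, -0.002]
force: [0.0, -0.2, 1.6]
gripper_width: 0.999
finger_force: 0.0
```

Emit:
play_rows --deltas '[0,0,0,0,0,-0.2,1,0,0,0,0,0,-0.33,1,0,0,0,0,0,-0.43,1,0,0,0,0,0,-0.43,1,0,0,0,0,0,-0.43,0.3,0,0,0,0,0,-0.43,0.3,0,0,0,0,0,-0.43,0.3,0,0,0,0,0,-0.43,0.3]'

```text
time: 46.05
tcp_pos: [0.4672, -0.4249, 0.0491]
orientation: [-2.35, -2.084, -0.002]
force: [-1.6, -0.1, 1.0]
gripper_width: 0.572
finger_force: 1.2
```

Emit:
play_rows --deltas '[0,0,0,0,0,0,0.3,0,0,0,0,0,0,0.3,0,0,0,0,0,0,0.3]'

```text
time: 46.42
tcp_pos: [0.4672, -0.4249, 0.0491]
orientation: [-2.35, -2.084, -0.002]
force: [-0.3, 1.0, 3.6]
gripper_width: 0.562
finger_force: 30.0
```

Emit:
play_rows --deltas '[0,0,0,0,0,0.1,0.3,0,0,0,0,0,0.4,0.3,0,0,0,0,0,0.7,0.3,0,0,0,0,0,0.97,0.3,0,0,0,0,0,0.97,0.3]'

```text
time: 47.05
tcp_pos: [0.4691, -0.4267, 0.1995]
orientation: [2.345, 2.079, 0.003]
force: [0.1, 0.2, -2.2]
gripper_width: 0.562
finger_force: 30.0
```

Emit:
play_rows --deltas '[0,0,0,0.04,0.2,0,0.3,0,0,0,0.08,0.4,0,0.3,0,0,0,0.12,0.63,0,0.3,0,0,0,0.154,0.84,0,0.3]'

```text
time: 47.55
tcp_pos: [0.4891, -0.2969, 0.192]
orientation: [-2.347, -2.081, -0.001]
force: [-0.6, -1.3, -0.1]
gripper_width: 0.56
finger_force: 30.0
```

Emit:
play_rows --deltas '[0,0,0,0.04,0.2,0,0.3,0,0,0,0.08,0.4,0,0.3,0,0,0,0.12,0.63,0,0.3,0,0,0,0.154,0.84,0,0.3]'

```text
time: 48.05
tcp_pos: [0.5121, -0.1711, 0.1922]
orientation: [-2.347, -2.081, -0.0]
force: [0.9, -0.8, -1.4]
gripper_width: 0.561
finger_force: 30.0
```

Emit:
play_rows --deltas '[0,0,0,0.04,0.2,0,0.3,0,0,0,0.08,0.4,0,0.3,0,0,0,0.12,0.63,0,0.3,0,0,0,0.154,0.84,0,0.3,0,0,0,0.154,0.84,0,0.3,0,0,0,0.154,0.84,0,0.3]'

```text
time: 48.8
tcp_pos: [0.5355, -0.047, 0.193]
orientation: [-2.348, -2.083, 0.001]
force: [-0.0, -0.2, -2.4]
gripper_width: 0.56
finger_force: 30.0
```

```bash
sed -i 's/.0475/.0491/' hp.py; python3 hp.py
```

```text
[ 0.53573088 -0.04735764  0.19332187] [-0.002  0.002 -1.   ] closing -6.8835197576413805
held rim w 3492 c [ 0.5376 -0.0449] size [0.0483 0.0502] ang 30.72 z 0.1949
held side 595 c [ 0.538  -0.0479] size [0.0518 0.0565] ang 47.7 z 0.1815
orange all 4292 c [ 0.5416 -0.0089] size [0.1425 0.1896] ang 83.04 z 0.0666
```

Emit:
play_rows --deltas '[0,0,0,0,0.002,-0.12,0.3,0,0,0,0,0.002,-0.25,0.3,0,0,0,0,0.002,-0.38,0.3,0,0,0,0,0.002,-0.46,0.3,0,0,0,0,0.002,-0.5,0.3,0,0,0,0,0.002,-0.515,0.3,0,0,0,0,0.002,-0.525,0.3,0,0,0,0,0.002,-0.525,0.3]'

```text
time: 49.9
tcp_pos: [0.5368, -0.0465, 0.116]
orientation: [-2.35, -2.084, -0.003]
force: [-0.4, 0.2, -1.4]
gripper_width: 0.557
finger_force: 30.0
```

Emit:
play_rows --deltas '[0,0,0,0,0,-0.005,0.3,0,0,0,0,0,-0.01,0.3,0,0,0,0,0,-0.01,0.3]'

```text
time: 50.28
tcp_pos: [0.5364, -0.0464, 0.114]
orientation: [-2.349, -2.083, -0.002]
force: [0.1, -0.5, -2.5]
gripper_width: 0.555
finger_force: 30.0
```

Emit:
play_rows --deltas '[0,0,0,0,0,-0.006,0.3,0,0,0,0,0,-0.014,0.3,0,0,0,0,0,-0.014,0.3,0,0,0,0,0,-0.014,0.8,0,0,0,0,0,-0.014,0.8,0,0,0,0,0,-0.014,0.8,0,0,0,0,0,-0.014,0.8,0,0,0,0,0,-0.014,0.8]'

```text
time: 51.28
tcp_pos: [0.5364, -0.0464, 0.1118]
orientation: [-2.349, -2.083, -0.002]
force: [0.7, 0.8, 0.3]
gripper_width: 0.798
finger_force: 0.0
```

Emit:
play_rows --deltas '[0,0,0,0,0,0.2,0.8,0,0,0,0,0,0.5,0.8,0,0,0,0,0,0.95,1,0,0,0,0,0,0.95,1]'

```text
time: 51.78
tcp_pos: [0.5398, -0.0469, 0.2607]
orientation: [2.345, 2.08, 0.014]
force: [0.4, -0.2, -0.8]
gripper_width: 0.989
finger_force: 0.0
```

Emit:
play_rows --deltas '[0,0,0,-0.6,0.9,0.3,1,0,0,0,-0.6,0.9,0.3,1,0,0,0,-0.6,0.9,0.3,1]'

```text
time: 52.15
tcp_pos: [0.4447, 0.0899, 0.299]
orientation: [-2.348, -2.083, -0.002]
force: [0.8, 0.4, 0.3]
gripper_width: 1.003
finger_force: 0.0
```

Emit:
play_rows --deltas '[0,0,0,-0.3,0.95,0,1,0,0,0,-0.3,0.95,0,1,0,0,0,-0.3,0.95,0,1,0,0,0,-0.3,0.95,0,1]'

```text
time: 52.65
tcp_pos: [0.4003, 0.2322, 0.2982]
orientation: [-2.345, -2.087, 0.0]
force: [-0.8, 0.4, -0.4]
gripper_width: 1.0
finger_force: 0.0
```

Run:
```python
from h import *
import warnings; warnings.filterwarnings("ignore")
T=[]
for n in["side","top"]:
    im,d,W=grab(n); H,S,V=hsv(im); x,y,z=[W[...,i] for i in range(3)]; print(n); T.append(im)
    for c in [(.545,.03),(.537,-.046)]: rect(W,(abs(z-.114)<.005)&(np.hypot(x-c[0],y-c[1])<.033)&(S<100)&(V>60),"pot")
    o=(H>5)&(H<20)&(S>150)&(abs(y)<.15)&(x>.4)&(x<.68)&(z>.05)&(z<.112); rect(W,o,"orange")
    rect(W,(z>.125)&(z<.145)&(H<20)&(S>60)&(x>.55)&(x<.7)&(y<-.22)&(y>-.32),"handle")
cv2.imwrite("pics/end.png",np.vstack([cv2.resize(T[0][130:430,210:510],(400,300)),cv2.resize(T[1][100:320,200:493],(400,300))]))
print(manip.read_state()["tcp_pos"])
```

```text
side
pot 51 c [0.5463 0.0402] size [0.0287 0.0482] ang 83.97 z 0.1152
pot 177 c [ 0.5359 -0.0451] size [0.0485 0.0491] ang 86.71 z 0.1146
orange 4103 c [ 0.5419 -0.0091] size [0.1421 0.1903] ang 83.02 z 0.0698
handle 272 c [ 0.618  -0.2722] size [0.024  0.0244] ang 83.2 z 0.1368
top
pot 117 c [0.543  0.0272] size [0.045  0.0504] ang 88.96 z 0.1139
pot 124 c [ 0.5349 -0.0463] size [0.0474 0.0483] ang 88.35 z 0.1136
orange 2823 c [ 0.5413 -0.01  ] size [0.1385 0.1922] ang 83.0 z 0.065
handle 108 c [ 0.6162 -0.2732] size [0.0251 0.0248] ang 82.99 z 0.1356
[0.40112255 0.23063381 0.29849329]
```

View pics/end.png

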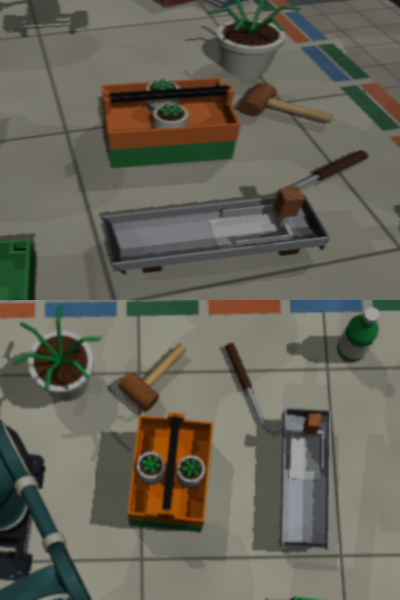

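The final view shows both pots upright in the orange tray at (150,465) and (190,470), the tray seated on the green one, and the scoop upright in the gutter at (313,422). The bystanders are where they started, so I'll hand it in.

```bash
python3 -c "
from plant import manip
print(manip.job_done())"
```

```text
the job is handed in; nothing more can be done
None
```

I handed the job in at about 53 s: all four pebbles are in the green tray, the orange tray is seated on it with both pots upright inside, the scoop lies upright in the gutter, and the bystanders look undisturbed. The judge's result was not shown.

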